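Brush out, load and bolt down the pressure chamber

ROBOT

A 6-joint arm with a two-finger parallel gripper is mounted at the origin on the work surface. World frame = base frame: x ahead of the robot, y to its left, z up, the work surface at z = 0. Lengths are in m, angles in rad, forces in N, time in s.
With the tool pointing down it reaches from about 0.275 to 0.825 m from the base axis. Payload 5.2 kg.
Tool frame: the origin (TCP) lies at the very end of the fingers, on their centre line; the grasp point (between the pads) lies 19 mm behind it; z points along the fingers, x is the direction in which the jaws open and shut, and the axes are right-handed (so a half turn about z gives the same grasp; the last joint's range is limited). The gripper opens to 93 mm and grips with 3 to 60 N. Pads are 15 mm wide; open, the fingers measure 128 mm over their backs; the gripper's body (75 mm by 188 mm) begins 65 mm behind the grasp point.
Start: joints at [-1.383, 0.259, 1.535, -0, 1.348, -0.203], TCP at [0.21, -0.509, 0.219] pointing down, gripper open.
Joint ranges: [-3.14, 3.14], [-0.91, 2.08], [0.19, 2.58], [-1.22, 4.36], [0.22, 2.71], [-3.12, 3.12]. Speed limits (rad/s): [2.57, 2.57, 3.14, 3.14, 3.14, 3.14].

INTERFACE

Orientations are given as a unit quaternion [x, y, z, w].
In Python, from cell import env gives the robot as it stands. The module is installed in compiled form; this text tells all that it offers.
- The arm moves only by the shell command python3 -m inch 'ROWS' [FORCE]. ROWS is JSON, a list of rows, each an object with "hand": the finger opening in cm, from 0 to 9.3; "offset": the shift along the tool's x, y, z in cm, a list of three; "roll": the turn about the tool's z in degrees. In form: [{"hand": hand, "offset": [tx, ty, tz], "roll": roll}, ...]. A call has 1 to 10 rows; each row is the pose to reach, as a shift and turn from the pose commanded when the call began, along the tool's axes at that moment; what a row does not reach only later rows make up. A row lasts 1/10 s, in which the tool goes at most 50 mm and 8.59 degrees, less where a joint would pass 70% of its speed; a pose out of reach is approached as far as the arm can. A call with a gripper value outside its range is refused whole. The fingers move at their own pace and stop on an object; FORCE is the grip in N (left out, the last holds). Time passes only in rows, so rows that repeat a pose let the fingers close. It gives the time, the measured TCP pose, the force and the opening at its end, in the units of the state.
- env.get_obs(): the state, without advancing time (a new reading comes with each control period).
- env.grab_frame(name): name is "scene" or "side" or "wrist"; returns the picture (384x512x3 uint8, blue, green, red); there is no depth.
- env.get_calibration(name): a dict with "camera_matrix" (3x3 intrinsics, pixels), "R" (3x3) and "t" (3): a world point X has camera coordinates R X + t; the wrist camera has in their place "tool_from_camera" (4x4, takes a point from camera to tool coordinates, whose origin is the TCP and whose axes are the tool frame's). Camera axes: x right, y down, z forward; pixel columns grow to the right and rows downward; lengths in m; the calibration is good to about 2 mm. The wrist camera is an equidistant fisheye: a pixel r from the principal point sees the ray r / f radians off the axis. A picture is of the moment at which its call begins: read the wrist's pose just before it. get_calibration takes no time and is no camera call.
- env.finish_job(): hands the job in, once; it reports no verdict.
Trained networks look in the newest picture that a camera, given by its name, has taken for a name from the list of things; names that differ only in an ending like _2 or _b are one class to them, and where a whole thing is asked for, a point or a joint stands for the part that bears it (a point fixed in the world has none). Each returns a list of dicts, best first, with "conf" (0 to 1); they miss things now and then, are a little off and sometimes report something else, mostly with a low value. They report only what shows in the picture. A call takes as long as a camera call. They do not tell look-alikes from the thing itself.
- env.regions_of(thing, camera): "mask" (384x512 bool, what is visible of it) and "bbox" ([left, top, right, bottom] in pixels, round what is visible of it).
The state is a dict: "clock": time; "qpos": joint angles; "qd": joint speeds; "joint_efforts": joint torques, N m; "tool_pos": TCP position; "tcp_rot": TCP orientation; "wrist_force": force on the tool from outside, world axes, zero at the start; "moment": the same for the moment, N m; "finger_gap": finger opening in m.
Only numpy, scipy, OpenCV 4.12 (cv2) and the standard library are available. Lean on these libraries where they do the work, as an engineer would, in place of code of your own. Each camera call takes 0.05 s, during which the arm holds its last target.

TASK

Get the pressure chamber ready for its run: while it is empty, scrub it with the upright brush, down to the bottom, up almost to the rim and down to the bottom again; stand the brush back in its dish, and stand every steel canister upright inside the chamber. Then swing the lid shut and tighten its four wing knobs evenly, in crisscross order and in two passes: first one diagonally opposite pair and then the other to about half-way (wings at 45 degrees), then again pair by pair clockwise until fully tight. Leave the other things on the bench alone.

Things in the scene. Friction and masses are not known exactly. Their poses are not given: they have to be found in the camera images.
- chamber_in (a point): centre of the inner floor of the round steel pressure chamber, which is fixed to the bench; 20 mm above the bench. Inside: 156 mm across, 75 mm deep (wall 4 mm, rim 95 mm above the bench). Axes: x points from the front of the chamber (handle side) to the hinge at its back, y to the left, z up. The lid's hinge line runs along this y, 98 mm behind this point and 75 mm above it (at rim height).
- lid (a joint): opening angle of the lid (rad): 0 = shut, flat on the rim; grows as the front edge rises; 1.75 to 1.85 (a little past upright) at the start, stop at 1.95. Stiff friction hinge (0.9 N m): it stays where it is left. The lid is a 172 mm disc, 8 mm thick, with two crossed bars that end under the four knobs; mass about 0.7 kg with knobs.
- lid_handle (a point): centre of the round black handle bar on the lid: 14 mm thick, 112 mm long, parallel to the hinge, held by arms near both ends (100 mm apart). It lies 220 mm in front of the hinge line and 30 mm above it when the lid is shut, with 29 mm free between bar and lid disc, and moves with the lid.
- knob_fl (a joint): turn of the front left wing knob (rad): grows clockwise as seen from above on the shut lid. 0 = loose, wing along the chamber's x (front to back); 0.785 = half-way, wing at 45 degrees; 1.571 = fully tight, at the stop, wing across (along the chamber's y). Starts between 0 and 0.2. Stays where it is left (friction 0.07 N m).
- knob_fl_wing (a point): centre of the black wing of the front left knob, on the knob's axis: wing 46 mm long, 11 mm thick, 24 mm high, standing on a hub 18 mm high and 26 mm across. Knobs are carried by the lid, 69 mm to front or back and 69 mm to left or right of its centre; with the lid shut this point is about 134 mm above the bench and 29 mm above the lid's bar. The point's own x runs along the wing, z along the knob's axis.
- knob_fr (a joint): turn of the front right wing knob (rad): grows clockwise as seen from above on the shut lid. 0 = loose, wing along the chamber's x (front to back); 0.785 = half-way, wing at 45 degrees; 1.571 = fully tight, at the stop, wing across (along the chamber's y). Starts between 0 and 0.2. Stays where it is left (friction 0.07 N m).
- knob_fr_wing (a point): centre of the black wing of the front right knob, on the knob's axis: wing 46 mm long, 11 mm thick, 24 mm high, standing on a hub 18 mm high and 26 mm across. Knobs are carried by the lid, 69 mm to front or back and 69 mm to left or right of its centre; with the lid shut this point is about 134 mm above the bench and 29 mm above the lid's bar. The point's own x runs along the wing, z along the knob's axis.
- knob_bl (a joint): turn of the back left wing knob (rad): grows clockwise as seen from above on the shut lid. 0 = loose, wing along the chamber's x (front to back); 0.785 = half-way, wing at 45 degrees; 1.571 = fully tight, at the stop, wing across (along the chamber's y). Starts between 0 and 0.2. Stays where it is left (friction 0.07 N m).
- knob_bl_wing (a point): centre of the black wing of the back left knob, on the knob's axis: wing 46 mm long, 11 mm thick, 24 mm high, standing on a hub 18 mm high and 26 mm across. Knobs are carried by the lid, 69 mm to front or back and 69 mm to left or right of its centre; with the lid shut this point is about 134 mm above the bench and 29 mm above the lid's bar. The point's own x runs along the wing, z along the knob's axis.
- knob_br (a joint): turn of the back right wing knob (rad): grows clockwise as seen from above on the shut lid. 0 = loose, wing along the chamber's x (front to back); 0.785 = half-way, wing at 45 degrees; 1.571 = fully tight, at the stop, wing across (along the chamber's y). Starts between 0 and 0.2. Stays where it is left (friction 0.07 N m).
- knob_br_wing (a point): centre of the black wing of the back right knob, on the knob's axis: wing 46 mm long, 11 mm thick, 24 mm high, standing on a hub 18 mm high and 26 mm across. Knobs are carried by the lid, 69 mm to front or back and 69 mm to left or right of its centre; with the lid shut this point is about 134 mm above the bench and 29 mm above the lid's bar. The point's own x runs along the wing, z along the knob's axis.
- brush_tip (a point): centre of the flat lower end of the brush, its z along the brush towards the handle. Brush: stiff bristle head 43 mm across and 50 mm long, thin neck, round wooden handle 18 mm across from 75 to 180 mm above the lower end; 90 g. It stands upright on the flat end of its head.
- brush_grip (a point): middle of the brush's wooden handle, 140 mm above its lower end.
- dish_in (a point): centre of the inner floor (3 mm above the bench) of the round white ceramic brush dish: 74 mm across inside, rim 14 mm above the bench. Fixed.
- can0_mid (a point): centre, 23 mm above the foot, of one of the sealed steel specimen canisters: upright cylinder 32 mm across, 46 mm tall, 110 g, heavy-footed, with a slightly paler cap; z along its axis. Canisters start upright on a white paper sheet; one to three are there (None = absent or held).
- can1_mid (a point): centre, 23 mm above the foot, of one of the sealed steel specimen canisters: upright cylinder 32 mm across, 46 mm tall, 110 g, heavy-footed, with a slightly paler cap; z along its axis. Canisters start upright on a white paper sheet; one to three are there (None = absent or held).
- can2_mid (a point): centre, 23 mm above the foot, of one of the sealed steel specimen canisters: upright cylinder 32 mm across, 46 mm tall, 110 g, heavy-footed, with a slightly paler cap; z along its axis. Canisters start upright on a white paper sheet; one to three are there (None = absent or held).
- can3_mid (a point): centre, 23 mm above the foot, of one of the sealed steel specimen canisters: upright cylinder 32 mm across, 46 mm tall, 110 g, heavy-footed, with a slightly paler cap; z along its axis. Canisters start upright on a white paper sheet; one to three are there (None = absent or held).
- reagent: bystander, not part of the job: amber bottle, 56 mm across, 140 mm tall; origin at the centre of its underside.
- beaker: bystander, not part of the job: glass beaker, 85 mm tall; origin at the centre of its underside.
- petri: bystander, not part of the job: clear flat dish, 60 mm across, 15 mm high; origin at the centre of its underside.
- jar: bystander, not part of the job: white jar, 48 mm across, 60 mm tall; origin at the centre of its underside.
- slides: bystander, not part of the job: clear slide box 60 x 30 x 28 mm; origin at the centre of its underside.
- weight: bystander, not part of the job: brass weight, 34 mm across, 44 mm tall; origin at the centre of its underside.
Not all that is in view belongs to the job. Leave any purple look-alike of the part that bears dish_in alone.

How it is judged:
On the way, in this order (a step that is already met when the one before it is completed fails the run):
1. the brush is at the bottom of the empty, open chamber (lower end within 12 mm of the floor) (horizontal distance between brush_tip and chamber_in below 0.07 m and z of brush_tip in the frame of chamber_in below 0.012 m and value of joint lid above 1 rad and horizontal distance between each of can0_mid, can1_mid, can2_mid, can3_mid and chamber_in above 0.09 m).
2. the brush has been drawn up over the chamber, lower end at least 45 mm above its floor (horizontal distance between brush_tip and chamber_in below 0.07 m and z of brush_tip in the frame of chamber_in above 0.045 m).
3. the brush is at the bottom again (horizontal distance between brush_tip and chamber_in below 0.07 m and z of brush_tip in the frame of chamber_in below 0.012 m).
4. every canister present stands upright and at rest inside the chamber, lid open (horizontal distance between each of can0_mid, can1_mid, can2_mid, can3_mid and chamber_in below 0.068 m and z of each of can0_mid, can1_mid, can2_mid, can3_mid in the frame of chamber_in below 0.032 m and angle between each of can0_mid, can1_mid, can2_mid, can3_mid's own z axis and vertical below 0.15 rad and linear speed of each of can0, can1, can2, can3 below 0.03 m/s and value of joint lid above 1 rad), for 0.3 s.
5. the lid is shut with all four knobs still loose (below 0.35 rad) (value of joint lid below 0.05 rad and value of joint each of knob_fl, knob_fr, knob_bl, knob_br below 0.35 rad), for 0.2 s.
6. one diagonally opposite pair is half-way (0.5 to 1.07 rad) while the other pair is still loose (below 0.35 rad) (value of joint lid below 0.05 rad and ((value of joint knob_fl between 0.5 and 1.07 rad and value of joint knob_br between 0.5 and 1.07 rad and value of joint each of knob_fr, knob_bl below 0.35 rad) or (value of joint knob_fr between 0.5 and 1.07 rad and value of joint knob_bl between 0.5 and 1.07 rad and value of joint each of knob_fl, knob_br below 0.35 rad))), for 0.2 s.
7. all four knobs are half-way (0.5 to 1.07 rad) (value of joint lid below 0.05 rad and value of joint knob_fl between 0.5 and 1.07 rad and value of joint knob_fr between 0.5 and 1.07 rad and value of joint knob_bl between 0.5 and 1.07 rad and value of joint knob_br between 0.5 and 1.07 rad), for 0.2 s.
8. one diagonally opposite pair is fully tight (over 1.4 rad) while the other is still half-way (0.5 to 1.07 rad) (value of joint lid below 0.05 rad and ((value of joint each of knob_fl, knob_br above 1.4 rad and value of joint knob_fr between 0.5 and 1.07 rad and value of joint knob_bl between 0.5 and 1.07 rad) or (value of joint each of knob_fr, knob_bl above 1.4 rad and value of joint knob_fl between 0.5 and 1.07 rad and value of joint knob_br between 0.5 and 1.07 rad))), for 0.2 s.
9. all four knobs are fully tight (over 1.4 rad) (value of joint lid below 0.05 rad and value of joint each of knob_fl, knob_fr, knob_bl, knob_br above 1.4 rad), for 0.2 s.
At the end, for the whole second after the job is handed in: The lid is shut (below 0.05 rad), all four knobs are fully tight (over 1.4 rad), every canister present is inside the chamber (within 68 mm of its axis), and the brush stands upright (within 0.12 rad) and at rest on the floor of its dish, within 20 mm of its centre (all of step 9 and horizontal distance between each of can0_mid, can1_mid, can2_mid, can3_mid and chamber_in below 0.068 m and z of each of can0_mid, can1_mid, can2_mid, can3_mid in the frame of chamber_in below 0.032 m and horizontal distance between brush_tip and dish_in below 0.02 m and z of brush_tip in the frame of dish_in below 0.01 m and angle between brush_tip's own z axis and vertical below 0.12 rad and linear speed of brush below 0.02 m/s); the robot touches nothing.
It fails at once if a bystander (bottle, beaker, flat dish, jar, slide box, weight) is moved more than 4 cm (distance of any of reagent, beaker, petri, jar, slides, weight from where it was at the start of the episode above 0.04 m).
It fails at once if a knob is fully tight (over 1.3 rad) while another is still loose (below 0.35 rad) ((value of joint knob_fl above 1.3 rad and value of joint knob_fr below 0.35 rad) or (value of joint knob_fl above 1.3 rad and value of joint knob_bl below 0.35 rad) or (value of joint knob_fl above 1.3 rad and value of joint knob_br below 0.35 rad) or (value of joint knob_fr above 1.3 rad and value of joint knob_fl below 0.35 rad) or (value of joint knob_fr above 1.3 rad and value of joint knob_bl below 0.35 rad) or (value of joint knob_fr above 1.3 rad and value of joint knob_br below 0.35 rad) or (value of joint knob_bl above 1.3 rad and value of joint knob_fl below 0.35 rad) or (value of joint knob_bl above 1.3 rad and value of joint knob_fr below 0.35 rad) or (value of joint knob_bl above 1.3 rad and value of joint knob_br below 0.35 rad) or (value of joint knob_br above 1.3 rad and value of joint knob_fl below 0.35 rad) or (value of joint knob_br above 1.3 rad and value of joint knob_fr below 0.35 rad) or (value of joint knob_br above 1.3 rad and value of joint knob_bl below 0.35 rad)).
Of can0, can1, can2, can3 only 1 to 3 are there at a start; the rules pass over those that are not, and their reading is None.
At some moment in a run one of can0, can1, can2, can3 may be knocked a few centimetres aside while the robot is not near it.
It also fails if it takes over 210 s, if anything falls off the work surface, if the arm or the gripper's body presses on something with over 40 N, if the wrist force passes 120 N, or if a joint passes its speed limit or range.

## Working session

There is one attempt and no reset: what is moved stays moved. The work goes in short steps, Python scripts to look and compute and a shell command to move; the robot and the scene stay as the last step left them, time stands still between calls to the robot, and variables do not carry over. Pictures are saved under pics/ and viewed, and the job is handed in when it is done.

```bash
mkdir -p pics; ls; python3 - <<'E'
from cell import env
import cv2,json
o=env.get_obs(); print(o)
for n in ("scene","side","wrist"):
    f=env.grab_frame(n); cv2.imwrite(f"pics/{n}0.png",f); 
    c=env.get_calibration(n); print(n,{k:(v.tolist() if hasattr(v,'tolist') else v) for k,v in c.items()})
E
```

```text
pics
{'clock': 0.0, 'qpos': array([-1.38278043e+00,  2.59274365e-01,  1.53608296e+00, -5.33586049e-05,
        1.34799216e+00, -2.02758106e-01]), 'qd': array([-0.00014434, -0.00076307, -0.00033296,  0.00057714, -0.00085357,
        0.00203511]), 'joint_efforts': array([-9.08652819e-04, -4.37309968e+01, -2.84003484e+01,  7.17252097e-02,
        4.09509998e-02, -1.25082320e-04]), 'tool_pos': array([ 0.20941726, -0.50797564,  0.2178547 ]), 'tcp_rot': array([ 8.30937441e-01, -5.56365165e-01, -6.35067876e-04, -6.07435398e-04]), 'wrist_force': array([ 0.25595077, -0.83672606,  0.80935813]), 'moment': array([ 0.03770728,  0.00216539, -0.08660815]), 'finger_gap': 0.09275192411209102}
scene {'camera_matrix': [[482.89688368501265, 0.0, 257.32450147936845], [0.0, 482.89688368501265, 187.9518767104632], [0.0, 0.0, 1.0]], 'R': [[-0.5320045755983348, 0.8466634517032655, 0.011494828939470328], [0.701207603575841, 0.4481351653973102, -0.5545112895349847], [-0.47463567947412244, -0.28694228179938464, -0.8320968084819822]], 't': [0.25176025795229356, -0.3015428838485531, 1.8403115226668454]}
side {'camera_matrix': [[484.9154828281588, 0.0, 256.13006951132047], [0.0, 484.9154828281588, 188.10971257595872], [0.0, 0.0, 1.0]], 'R': [[0.9948940283301269, -0.0985319327953007, -0.02184789721403791], [-0.06812037560626438, -0.4958623928392654, -0.8657251883796495], [0.07446802548956348, 0.8627931070583148, -0.5000425657804998]], 't': [-0.4907959456359394, 0.1355830045681058, 1.1020481814859555]}
wrist {'camera_matrix': [[297.3186396354542, 0.0, 259.904128214128], [0.0, 297.3186396354542, 193.43876120087404], [0.0, 0.0, 1.0]], 'tool_from_camera': [[0.9999989536202594, 0.00032944927420188304, -0.0014086239948330054, 0.0013527906559284153], [3.5147925420088e-05, 0.9679026988224259, 0.25132521635698357, -0.06949463006801743], [0.001446209876342371, -0.2513250028855804, 0.9679016744491945, -0.166250158524541], [0.0, 0.0, 0.0, 1.0]]}
```

View pics/scene0.png

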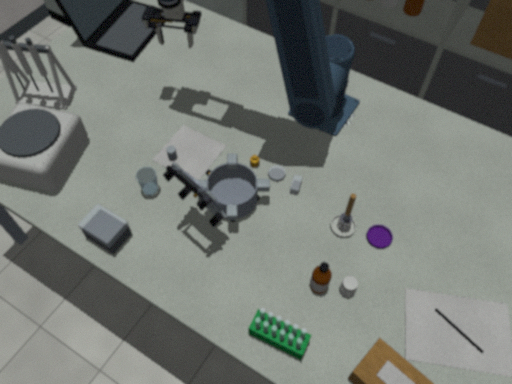

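View pics/side0.png

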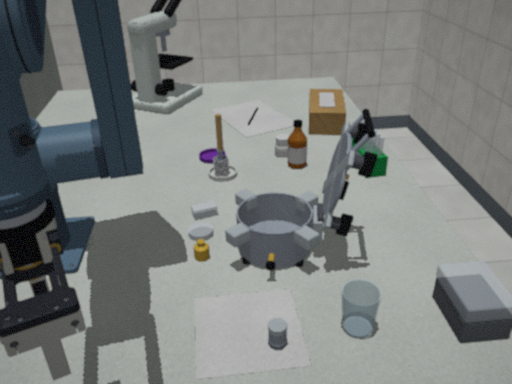

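View pics/wrist0.png

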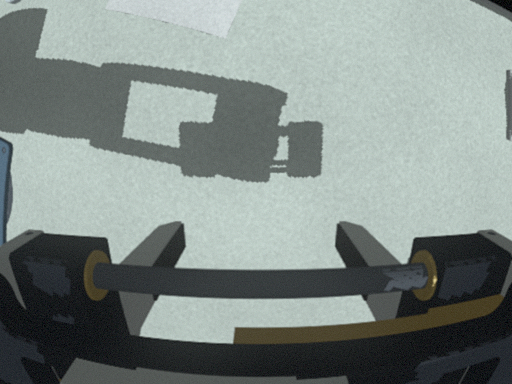

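The side view shows one canister (278,333) on the sheet. The chamber is at about (275,230) with its lid open towards +x, and the brush is in its white dish at (222,170). The purple dish at (210,156) is the look-alike.

```bash
cat > h.py <<'E'
from cell import env
import cv2,numpy as np
from scipy.optimize import least_squares
from scipy.spatial.transform import Rotation as Rot
def cal(n): return env.get_calibration(n)
def ray(n,uv,pose=None):
    c=cal(n);K=np.array(c["camera_matrix"])
    x=(uv[0]-K[0,2])/K[0,0];y=(uv[1]-K[1,2])/K[1,1]
    if n!="wrist":
        R=np.array(c["R"]);t=np.array(c["t"]);d=R.T@np.array([x,y,1.]);return -R.T@t,d/np.linalg.norm(d)
    r=np.hypot(x,y);d=np.array([0,0,1.]) if r<1e-9 else np.array([np.sin(r)*x/r,np.sin(r)*y/r,np.cos(r)])
    T=np.array(c["tool_from_camera"]);o=pose or env.get_obs();Rt=Rot.from_quat(o["tcp_rot"]).as_matrix()
    return Rt@T[:3,3]+o["tool_pos"],Rt@T[:3,:3]@d
def plane(n,uv,z,pose=None):
    p,d=ray(n,uv,pose);return p+d*(z-p[2])/d[2]
def tri(obs):
    A=np.zeros((3,3));b=np.zeros(3)
    for n,uv in obs:
        p,d=ray(n,uv);M=np.eye(3)-np.outer(d,d);A+=M;b+=M@p
    return np.linalg.solve(A,b)
def proj(n,X,pose=None):
    c=cal(n);K=np.array(c["camera_matrix"]);X=np.atleast_2d(X)
    if n!="wrist":
        q=(np.array(c["R"])@X.T).T+np.array(c["t"]);return np.c_[K[0,0]*q[:,0]/q[:,2]+K[0,2],K[1,1]*q[:,1]/q[:,2]+K[1,2]]
    T=np.array(c["tool_from_camera"]);o=pose or env.get_obs();Rt=Rot.from_quat(o["tcp_rot"]).as_matrix()
    q=((X-o["tool_pos"])@Rt-T[:3,3])@T[:3,:3]
    r=np.arctan2(np.hypot(q[:,0],q[:,1]),q[:,2]);h=np.hypot(q[:,0],q[:,1])+1e-12
    return np.c_[K[0,0]*r*q[:,0]/h+K[0,2],K[1,1]*r*q[:,1]/h+K[1,2]]
def snap(n,fn,crop=None,s=1,draw=None):
    f=env.grab_frame(n)
    g=f.copy()
    if crop: l,t,r,b=crop; g=g[t:b,l:r]
    else: l=t=0
    g=cv2.resize(g,None,fx=s,fy=s,interpolation=cv2.INTER_CUBIC)
    for u,v in (draw if draw is not None else []): cv2.circle(g,(int((u-l+.5)*s),int((v-t+.5)*s)),2,(0,0,255),-1)
    cv2.imwrite("pics/"+fn+".png",g);return f
def tm(dx,roll=0):
    """world shift -> tool-axes offset cm"""
    o=env.get_obs();return np.round(Rot.from_quat(o["tcp_rot"]).inv().apply(dx)*100,2)
E
python3 - <<'E'
from h import *
snap("scene","sc1",(130,120,400,320),3);snap("side","si1",(180,90,400,360),2.2)
for n in ("scene","side"):
  for t in ("brush_tip","can0_mid","lid","chamber_in","dish_in","knob_fl","lid_handle","reagent","jar","weight","petri","slides","beaker"):
    try: print(n,t,[(round(r["conf"],2),[int(x) for x in r["bbox"]],int(r["mask"].sum())) for r in env.regions_of(t,n)][:5])
    except Exception as e: print(n,t,e)
E
```

```text
scene brush_tip [(0.79, [338, 195, 357, 232], 347), (0.68, [163, 152, 272, 227], 3656)]
scene can0_mid []
scene lid []
scene chamber_in [(0.82, [163, 152, 271, 228], 3676), (0.73, [179, 186, 192, 199], 100)]
scene dish_in [(0.74, [366, 225, 390, 249], 466), (0.6, [330, 212, 353, 242], 310), (0.6, [163, 151, 273, 226], 3703)]
scene knob_fl [(0.72, [340, 194, 355, 231], 307), (0.44, [134, 169, 158, 196], 509)]
scene lid_handle [(0.75, [161, 161, 228, 222], 1154)]
scene reagent [(0.87, [307, 257, 329, 292], 546)]
scene jar [(0.71, [341, 278, 356, 299], 286)]
scene weight [(0.62, [247, 158, 257, 165], 98), (0.59, [212, 206, 224, 223], 111)]
scene petri [(0.7, [177, 188, 187, 194], 69), (0.56, [268, 164, 284, 177], 227)]
scene slides [(0.44, [288, 173, 301, 196], 137)]
scene beaker [(0.94, [135, 166, 159, 196], 528)]
side brush_tip [(0.9, [212, 118, 230, 178], 555), (0.23, [317, 110, 378, 238], 3259)]
side can0_mid []
side lid [(0.74, [318, 105, 379, 235], 3140), (0.54, [285, 118, 308, 170], 766), (0.36, [222, 110, 375, 272], 9454), (0.21, [191, 199, 217, 217], 380)]
side chamber_in [(0.69, [223, 110, 376, 273], 9292)]
side dish_in [(0.71, [197, 149, 226, 163], 233), (0.63, [210, 168, 236, 181], 212), (0.27, [349, 150, 379, 180], 456)]
side knob_fl [(0.59, [353, 124, 369, 143], 211), (0.18, [329, 216, 350, 232], 310)]
side lid_handle [(0.95, [317, 108, 379, 239], 3340)]
side reagent [(0.68, [286, 118, 310, 170], 781)]
side jar [(0.74, [274, 133, 287, 160], 263), (0.52, [189, 226, 211, 242], 362), (0.41, [353, 124, 368, 140], 230), (0.25, [269, 319, 284, 353], 537)]
side weight [(0.73, [192, 237, 207, 260], 295)]
side petri [(0.66, [189, 226, 210, 241], 389)]
side slides [(0.68, [187, 200, 218, 221], 433)]
side beaker [(0.62, [340, 279, 380, 337], 1919)]
```

View pics/sc1.png

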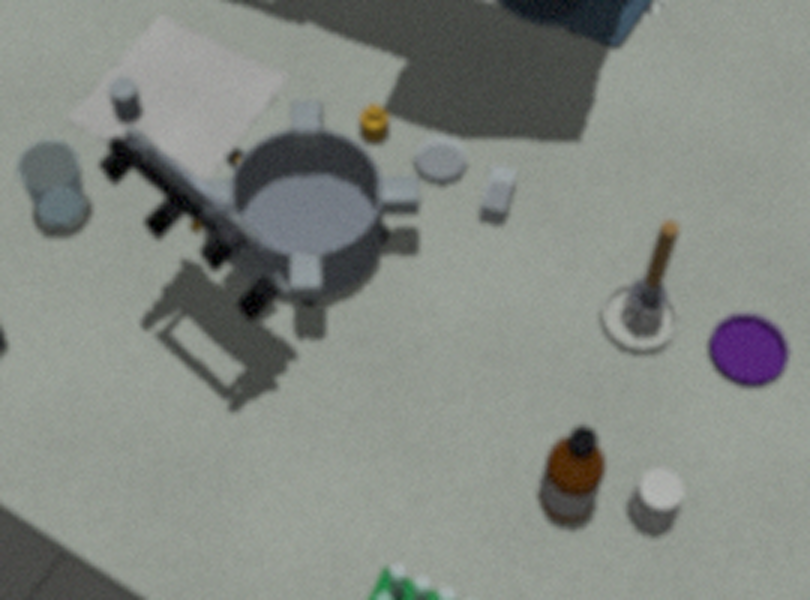

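View pics/si1.png

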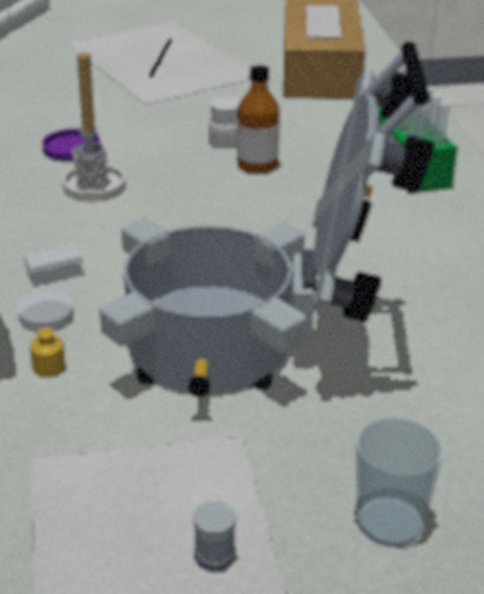

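```bash
cat > m1.py <<'E'
from h import *
S=lambda u,v:("scene",(u/3+130-.33,v/3+120-.33))
D=lambda u,v:("side",(u/2.2+180-.3,v/2.2+90-.3))
print("brush top",tri([S(671,230),D(85,55)]))
print("brush foot",tri([S(640,325),D(92,186)]))
print("dish z.01",plane(*S(638,318),.010),plane(*D(94,182),.010))
print("can top",plane(*S(123,87),.046),plane(*D(215,513),.046),tri([S(123,87),D(215,513)]))
for p in [D(124,272),D(293,268),D(208,227),D(160,236),D(255,234),S(233,190),S(383,190),S(310,130)]: print(p[0],plane(*p,.095))
print("lugs")
L=[(S(307,113),),(S(400,190),D(146,233)),(S(307,266),D(280,238)),(S(215,188),D(278,320)),(S(307,113),D(128,316))]
for l in L:
  print([plane(*q,.095).round(3) for q in l], tri(l).round(3) if len(l)>1 else "")
E
python3 m1.py
```

```text
brush top [0.42328013 0.29417008 0.18261246]
brush foot [ 0.42372076  0.29546594 -0.00058622]
dish z.01 [0.42438731 0.29086173 0.01      ] [0.42581547 0.28725517 0.01      ]
can top [ 0.49177273 -0.342251    0.046     ] [ 0.49730981 -0.33753244  0.046     ] [ 0.49548315 -0.3402905   0.04984687]
side [ 0.44622704 -0.06222326  0.095     ]
side [ 0.60939377 -0.07677965  0.095     ]
side [0.53804464 0.01172813 0.095     ]
side [4.87069012e-01 4.34835521e-04 9.50000000e-02]
side [ 0.58377765 -0.00870266  0.095     ]
scene [ 0.565942   -0.13009465  0.095     ]
scene [0.48060205 0.00338839 0.095     ]
scene [ 0.45652859 -0.10546577  0.095     ]
lugs
[array([ 0.439, -0.121,  0.095])] 
[array([0.471, 0.019, 0.095]), array([0.473, 0.008, 0.095])] [0.472 0.017 0.091]
[array([ 0.602, -0.012,  0.095]), array([ 0.608, -0.02 ,  0.095])] [ 0.605 -0.014  0.093]
[array([ 0.574, -0.148,  0.095]), array([ 0.579, -0.16 ,  0.095])] [ 0.577 -0.151  0.091]
[array([ 0.439, -0.121,  0.095]), array([ 0.445, -0.136,  0.095])] [ 0.441 -0.124  0.09 ]
```

The chamber centre comes out at about (0.526,-0.069) with a yaw near -12°. The brush is near (0.4235,0.295) and its dish near (0.425,0.29). The canister is near (0.495,-0.340). I'll move to above the brush.

```bash
python3 - <<'E'
from h import *
o=env.get_obs();print(tm(np.array([.4235,.2935,.235])-o["tool_pos"]))
E
```

```text
[-66.01 -50.33  -1.64]
```

```bash
python3 -m inch '[{"hand":9.3,"offset":[-4,-3,-1.6],"roll":0},{"hand":9.3,"offset":[-8,-6,-1.6],"roll":0},{"hand":9.3,"offset":[-12,-9,-1.6],"roll":0},{"hand":9.3,"offset":[-16,-12,-1.6],"roll":0},{"hand":9.3,"offset":[-20,-15,-1.6],"roll":0},{"hand":9.3,"offset":[-24,-18,-1.6],"roll":0},{"hand":9.3,"offset":[-28,-21,-1.6],"roll":0},{"hand":9.3,"offset":[-32,-24,-1.6],"roll":0},{"hand":9.3,"offset":[-36,-27,-1.6],"roll":0},{"hand":9.3,"offset":[-40,-30,-1.6],"roll":0}]'
python3 -m inch '[{"hand":9.3,"offset":[-4,-3,0],"roll":0},{"hand":9.3,"offset":[-8,-6,0],"roll":0},{"hand":9.3,"offset":[-12,-9,0],"roll":0},{"hand":9.3,"offset":[-16,-12,0],"roll":0},{"hand":9.3,"offset":[-20,-15.5,0],"roll":0},{"hand":9.3,"offset":[-23,-18,0],"roll":0},{"hand":9.3,"offset":[-26,-20.3,0],"roll":0},{"hand":9.3,"offset":[-26,-20.3,0],"roll":0},{"hand":9.3,"offset":[-26,-20.3,0],"roll":0}]'
python3 - <<'E'
from h import *
o=env.get_obs();print(o["tool_pos"],o["tcp_rot"])
snap("wrist","w1");snap("side","s2")
print(tm(np.array([.4235,.2935,.235])-o["tool_pos"]))
print(proj("wrist",[[.4235,.2945,.183],[.4235,.2935,.003],[.425,.289,.003]]))
E
```

```text
clock: 2.55
tool_pos: [0.334, -0.0249, 0.2351]
tcp_rot: [0.831, -0.557, 0.001, -0.0]
wrist_force: [2.0, -0.4, 0.1]
finger_gap: 0.0927
clock: 3.45
tool_pos: [0.4222, 0.2912, 0.2342]
tcp_rot: [0.831, -0.556, -0.0, 0.001]
wrist_force: [0.1, -0.2, -0.5]
finger_gap: 0.0934
[0.4221647  0.29122761 0.23415193] [ 8.31484434e-01 -5.55547590e-01 -1.92160118e-04  6.89448074e-04]
[-0.16 -0.21 -0.09]
[[253.76517805 206.07224723]
 [257.24833869 167.37355688]
 [260.74048108 167.60977153]]
```

View pics/w1.png

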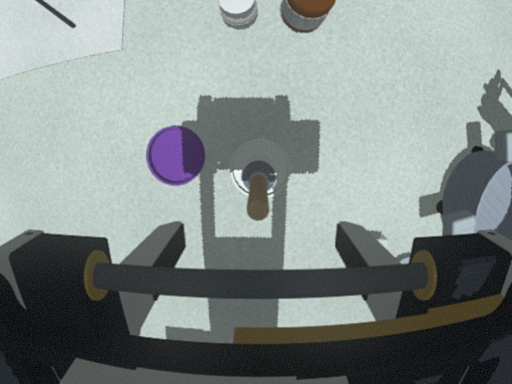

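View pics/s2.png

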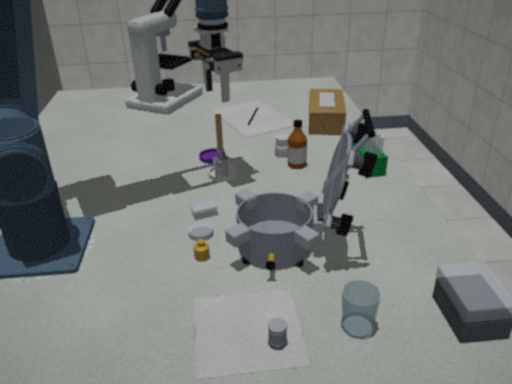

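```bash
python3 - <<'E'
from h import *
snap("wrist","w1c",(210,110,320,240),6)
for z,uv in ((.183,(258,212)),(.183,(258,208)),(.003,(256,178)),(.014,(256,178))): print(z,uv,plane("wrist",uv,z))
E
```

```text
0.183 (258, 212) [0.42038195 0.28944586 0.183     ]
0.183 (258, 208) [0.42337548 0.29066865 0.183     ]
0.003 (256, 178) [0.40937496 0.28930643 0.003     ]
0.014 (256, 178) [0.41152441 0.29001732 0.014     ]
```

View pics/w1c.png

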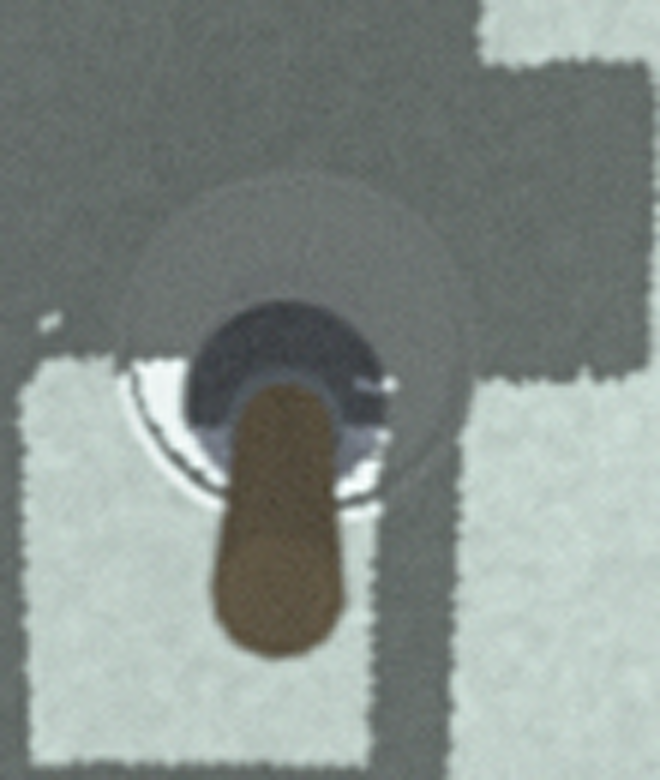

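```bash
python3 - <<'E'
from h import *
b=plane("wrist",(256.4,209.8),.183);print(b,plane("wrist",(258.5,166.5),.010),plane("wrist",(257.5,175),.053))
o=env.get_obs();print(tm(np.array([(b[0]+.4235)/2,(b[1]+.2945)/2,.124])-o["tool_pos"]))
E
```

```text
[0.42156324 0.29125804 0.183     ] [0.42649327 0.29258336 0.01      ] [0.42320581 0.2922616  0.053     ]
[-0.28 -0.14 11.07]
```

```bash
python3 -m inch '[{"hand":9.3,"offset":[-0.1,-0.1,3],"roll":0},{"hand":9.3,"offset":[-0.1,-0.1,6],"roll":0},{"hand":9.3,"offset":[-0.1,-0.1,9],"roll":0},{"hand":9.3,"offset":[-0.1,-0.1,10.8],"roll":0},{"hand":9.3,"offset":[-0.1,-0.1,10.8],"roll":0},{"hand":5,"offset":[-0.1,-0.1,10.8],"roll":0},{"hand":1.5,"offset":[-0.1,-0.1,10.8],"roll":0},{"hand":1,"offset":[-0.1,-0.1,10.8],"roll":0},{"hand":1,"offset":[-0.1,-0.1,10.8],"roll":0},{"hand":1,"offset":[-0.1,-0.1,10.8],"roll":0}]' 25
python3 -m inch '[{"hand":1,"offset":[0,0,0],"roll":0},{"hand":1,"offset":[0,0,0],"roll":0},{"hand":1,"offset":[0,0,0],"roll":0},{"hand":1,"offset":[0,0,0],"roll":0},{"hand":1,"offset":[0,0,-2],"roll":0},{"hand":1,"offset":[0,0,-4],"roll":0},{"hand":1,"offset":[0,0,-4],"roll":0}]'
python3 - <<'E'
from h import *
print(env.get_obs()["tool_pos"])
snap("side","s3",(180,70,400,290),3);snap("wrist","w3")
E
```

```text
clock: 4.6
tool_pos: [0.4234, 0.2925, 0.1273]
tcp_rot: [0.831, -0.556, 0.0, -0.0]
wrist_force: [0.6, 1.2, -0.7]
finger_gap: 0.0577
clock: 5.3
tool_pos: [0.4247, 0.293, 0.1689]
tcp_rot: [0.831, -0.556, 0.001, -0.002]
wrist_force: [0.1, 0.7, -1.6]
finger_gap: 0.0177
[0.42473134 0.29301346 0.16885067]
```

View pics/s3.png

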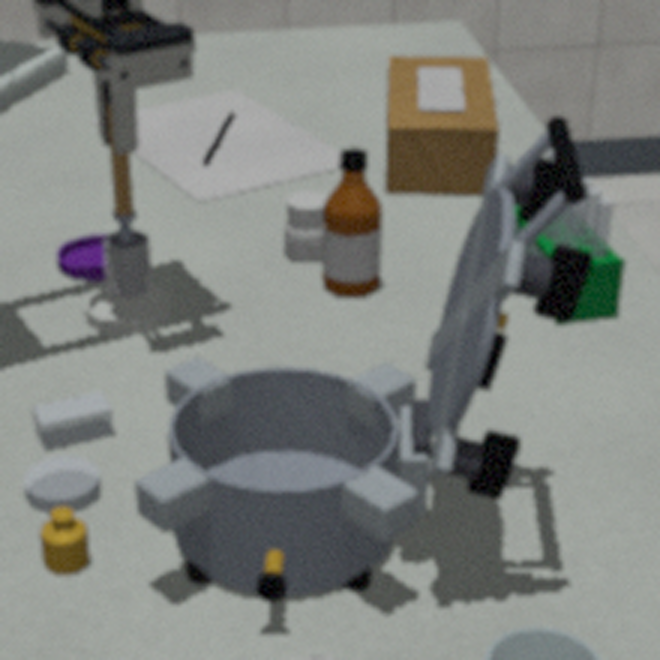

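View pics/w3.png

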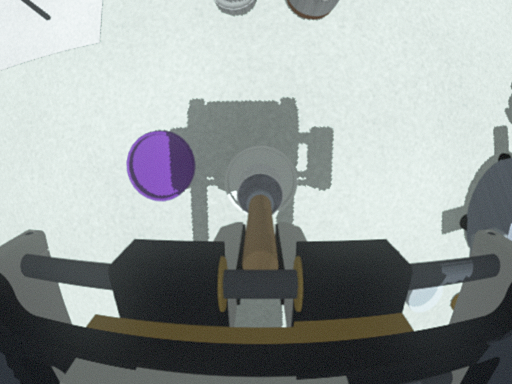

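```bash
python3 - <<'E'
from h import *
o=env.get_obs();print(tm(np.array([.526,-.069,.25])-o["tool_pos"]))
E
```

```text
[37.33  4.24 -8.37]
```

```bash
python3 -m inch '[{"hand":1,"offset":[0,0,-4],"roll":0},{"hand":1,"offset":[0,0,-8.2],"roll":0},{"hand":1,"offset":[4,0.5,-8.2],"roll":0},{"hand":1,"offset":[8,1,-8.2],"roll":0},{"hand":1,"offset":[12,1.5,-8.2],"roll":0},{"hand":1,"offset":[16,2,-8.2],"roll":0},{"hand":1,"offset":[20,2.4,-8.2],"roll":0},{"hand":1,"offset":[24,2.8,-8.2],"roll":0},{"hand":1,"offset":[28,3.3,-8.2],"roll":0},{"hand":1,"offset":[32,3.7,-8.2],"roll":0}]'
python3 -m inch '[{"hand":1,"offset":[3,0.3,0],"roll":0},{"hand":1,"offset":[5.3,0.5,0],"roll":0},{"hand":1,"offset":[5.3,0.5,0],"roll":0},{"hand":1,"offset":[5.3,0.5,0],"roll":0},{"hand":1,"offset":[5.3,0.5,0],"roll":0}]'
python3 - <<'E'
from h import *
o=env.get_obs()
print(o["tool_pos"],o["wrist_force"])
snap("side","s4",(180,70,400,290),3);snap("scene","sc4",(130,90,330,260),4)
snap("wrist","w4")
E
```

```text
clock: 6.4
tool_pos: [0.5103, -0.0191, 0.247]
tcp_rot: [0.831, -0.556, -0.001, 0.0]
wrist_force: [0.6, 0.5, -1.7]
finger_gap: 0.0175
clock: 6.9
tool_pos: [0.5257, -0.0675, 0.2479]
tcp_rot: [0.831, -0.556, -0.001, -0.0]
wrist_force: [-0.5, 1.1, -1.1]
finger_gap: 0.0178
[ 0.52574733 -0.06746708  0.24785853] [-0.49355316  1.08381241 -1.05673161]
```

View pics/s4.png

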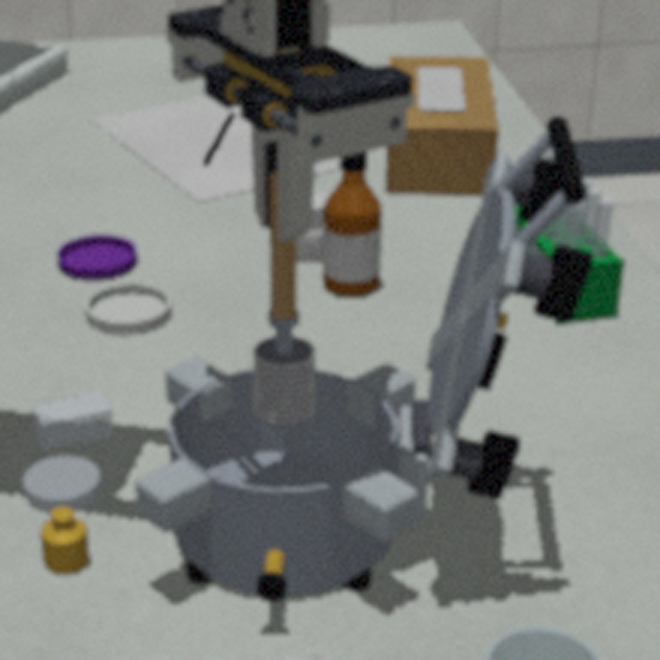

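View pics/sc4.png

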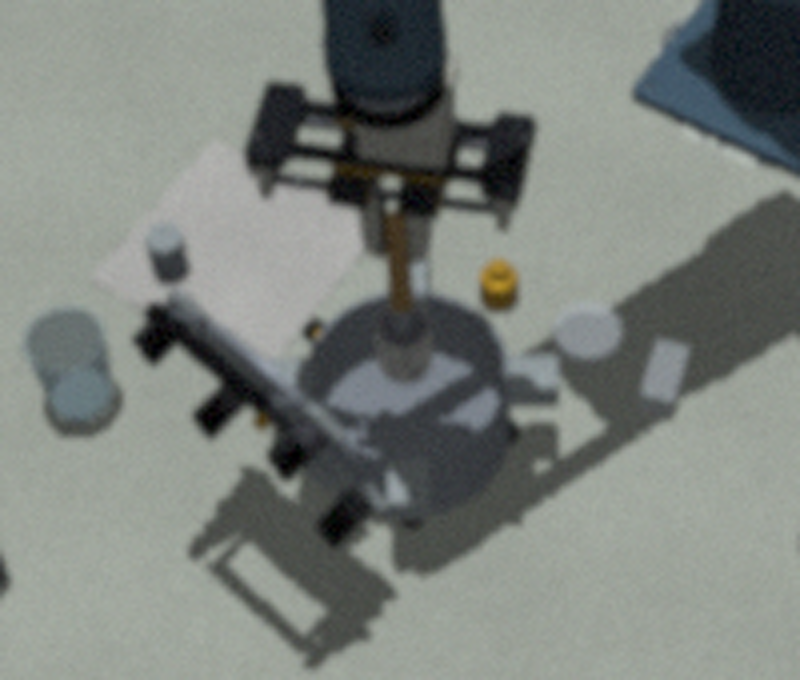

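View pics/w4.png

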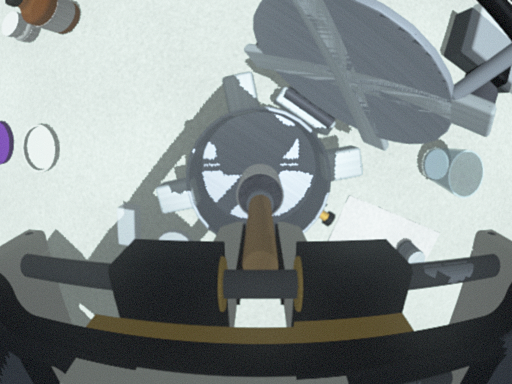

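```bash
python3 -m inch '[{"hand":1,"offset":[0,0,2.5],"roll":0},{"hand":1,"offset":[0,0,5],"roll":0},{"hand":1,"offset":[0,0,7.5],"roll":0},{"hand":1,"offset":[0,0,9],"roll":0},{"hand":1,"offset":[0,0,9.6],"roll":0},{"hand":1,"offset":[0,0,10],"roll":0},{"hand":1,"offset":[0,0,10],"roll":0},{"hand":1,"offset":[0,0,10],"roll":0}]'
python3 - <<'E'
from h import *
o=env.get_obs()
print(o["tool_pos"],o["wrist_force"])
snap("side","s5",(180,70,400,290),3);snap("scene","sc5",(130,90,330,260),4)
E
```

```text
clock: 7.85
tool_pos: [0.5293, -0.0673, 0.1542]
tcp_rot: [0.831, -0.556, 0.004, -0.002]
wrist_force: [-4.1, 3.8, 27.7]
finger_gap: 0.0179
[ 0.52930583 -0.06725682  0.15423735] [-4.12210252  3.79394451 27.68792081]
```

View pics/s5.png

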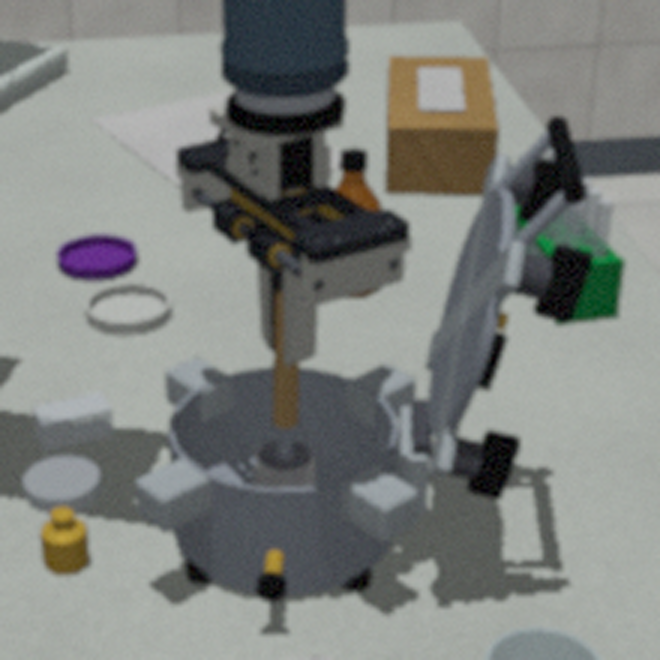

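View pics/sc5.png

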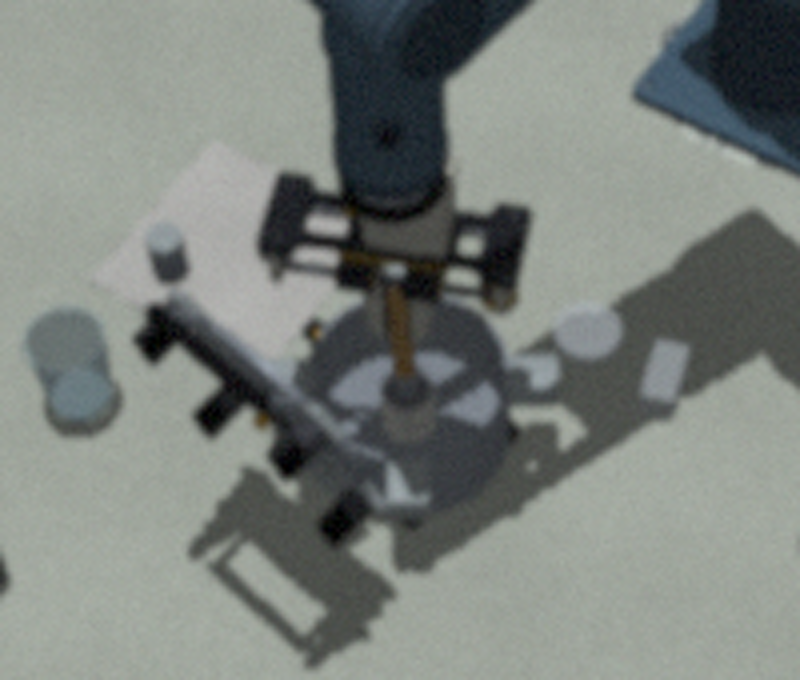

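```bash
python3 - <<'E'
from h import *
for z in (.07,.075,.08,.095,.20):
  p=proj("side",[.529,-.067,z])[0];q=proj("scene",[.529,-.067,z])[0]; print(z,((p-[180,70])*3).round(),((q-[130,90])*4).round())
E
```

```text
0.07 [285. 454.] [403. 392.]
0.075 [285. 449.] [402. 389.]
0.08 [285. 443.] [402. 386.]
0.095 [285. 425.] [402. 375.]
0.2 [284. 295.] [397. 296.]
```

```bash
python3 -m inch '[{"hand":1,"offset":[0,0,-2.5],"roll":0},{"hand":1,"offset":[0,0,-5],"roll":0},{"hand":1,"offset":[0,0,-7.2],"roll":0},{"hand":1,"offset":[0,0,-7.2],"roll":0},{"hand":1,"offset":[0,0,-7.2],"roll":0}]'
python3 - <<'E'
from h import *
o=env.get_obs()
print(o["tool_pos"],o["wrist_force"])
snap("side","s6",(180,70,400,290),3)
for z in (.085,.085+.05,.085+.075,.085+.18):
  p=proj("side",[.529,-.067,z])[0]; print(z,((p-[180,70])*3).round())
E
```

```text
clock: 8.45
tool_pos: [0.5263, -0.068, 0.2205]
tcp_rot: [0.831, -0.556, 0.0, -0.0]
wrist_force: [0.1, -0.1, -2.2]
finger_gap: 0.0176
[ 0.5263378  -0.06800603  0.22048489] [ 0.06984186 -0.1240979  -2.19330002]
0.085 [285. 437.]
0.135 [284. 377.]
0.16 [284. 346.]
0.265 [284. 207.]
```

View pics/s6.png

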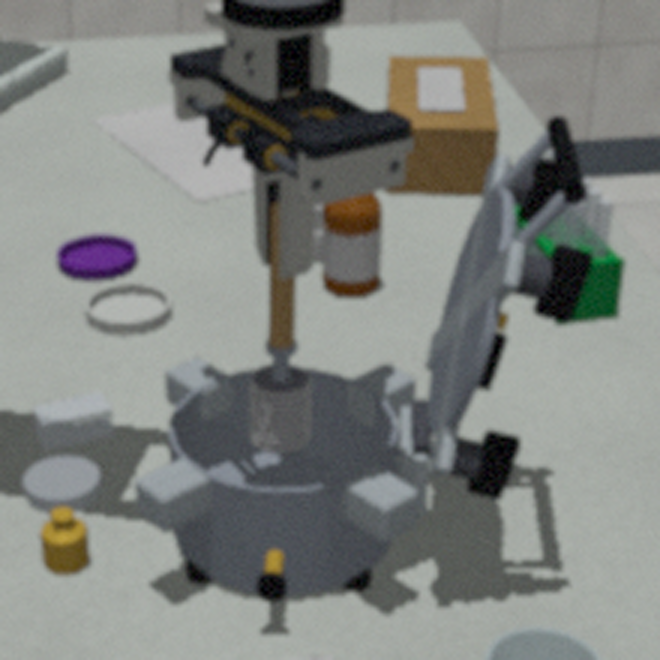

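```bash
python3 -m inch '[{"hand":1,"offset":[0,0,2.5],"roll":0},{"hand":1,"offset":[0,0,5],"roll":0},{"hand":1,"offset":[0,0,6],"roll":0},{"hand":1,"offset":[0,0,6.5],"roll":0},{"hand":1,"offset":[0,0,6.5],"roll":0},{"hand":1,"offset":[0,0,6.5],"roll":0},{"hand":1,"offset":[0,0,6.5],"roll":0}]'
python3 - <<'E'
from h import *
snap("side","s7",(180,70,400,290),3)
E
```

```text
clock: 9.2
tool_pos: [0.5266, -0.0686, 0.1559]
tcp_rot: [0.831, -0.556, 0.0, -0.0]
wrist_force: [0.3, 0.5, -0.5]
finger_gap: 0.0174
```

View pics/s7.png

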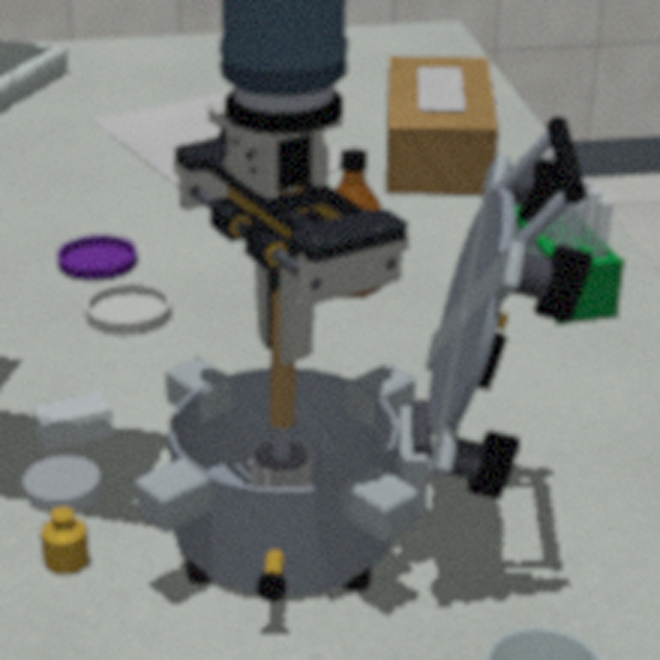

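```bash
python3 -m inch '[{"hand":1,"offset":[0,0,0.3],"roll":0},{"hand":1,"offset":[0,0,0.3],"roll":0},{"hand":1,"offset":[0,0,0.3],"roll":0},{"hand":1,"offset":[0,0,-3],"roll":0},{"hand":1,"offset":[0,0,-6],"roll":0},{"hand":1,"offset":[0,0,-9.5],"roll":0},{"hand":1,"offset":[0,0,-10.5],"roll":0},{"hand":1,"offset":[0,0,-10.5],"roll":0},{"hand":1,"offset":[0,0,-10.5],"roll":0}]'
python3 - <<'E'
from h import *
o=env.get_obs();print(o["tool_pos"],tm(np.array([.4255,.2915,.22])-o["tool_pos"]))
E
```

```text
clock: 10.15
tool_pos: [0.5257, -0.0684, 0.2591]
tcp_rot: [0.831, -0.556, -0.001, 0.0]
wrist_force: [0.6, 0.3, -1.7]
finger_gap: 0.0175
[ 0.52569675 -0.0683672   0.25909873] [-37.09  -4.45   3.96]
```

```bash
python3 -m inch '[{"hand":1,"offset":[-4,-0.5,0],"roll":0},{"hand":1,"offset":[-8,-1,0],"roll":0},{"hand":1,"offset":[-12,-1.4,0],"roll":0},{"hand":1,"offset":[-16,-1.9,0],"roll":0},{"hand":1,"offset":[-20,-2.4,0],"roll":0},{"hand":1,"offset":[-24,-2.9,0],"roll":0},{"hand":1,"offset":[-28,-3.4,0],"roll":0},{"hand":1,"offset":[-32,-3.8,0],"roll":0},{"hand":1,"offset":[-35,-4.2,1],"roll":0},{"hand":1,"offset":[-37.1,-4.4,4],"roll":0}]'
python3 -m inch '[{"hand":1,"offset":[0,0,2],"roll":0},{"hand":1,"offset":[0,0,4],"roll":0},{"hand":1,"offset":[0,0,5],"roll":0},{"hand":1,"offset":[0,0,5],"roll":0},{"hand":1,"offset":[0,0,5],"roll":0}]'
python3 - <<'E'
from h import *
o=env.get_obs();print(o["tool_pos"])
p=[(x,y,z) for z in (.003,) for (x,y) in [(.4255,.2915)]]
snap("side","s8",(190,70,290,200),6);snap("scene","sc8",(300,170,400,270),6)
snap("wrist","w8",(190,100,340,280),4)
E
```

```text
clock: 11.15
tool_pos: [0.4257, 0.2936, 0.2205]
tcp_rot: [0.831, -0.556, 0.001, -0.001]
wrist_force: [0.8, -0.4, -1.6]
finger_gap: 0.0174
clock: 11.65
tool_pos: [0.4258, 0.291, 0.1705]
tcp_rot: [0.831, -0.557, -0.0, 0.0]
wrist_force: [0.1, -0.3, -1.1]
finger_gap: 0.0177
[0.42580787 0.2910346  0.1704949 ]
```

View pics/s8.png

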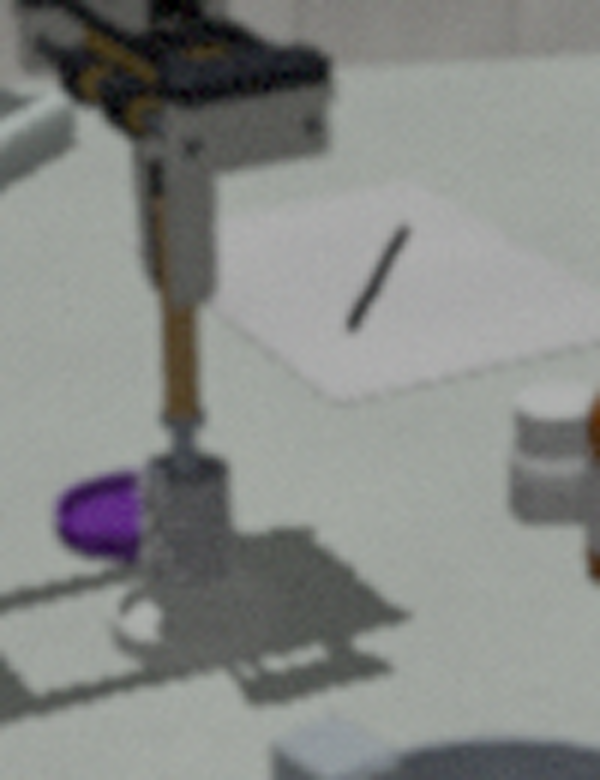

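View pics/sc8.png

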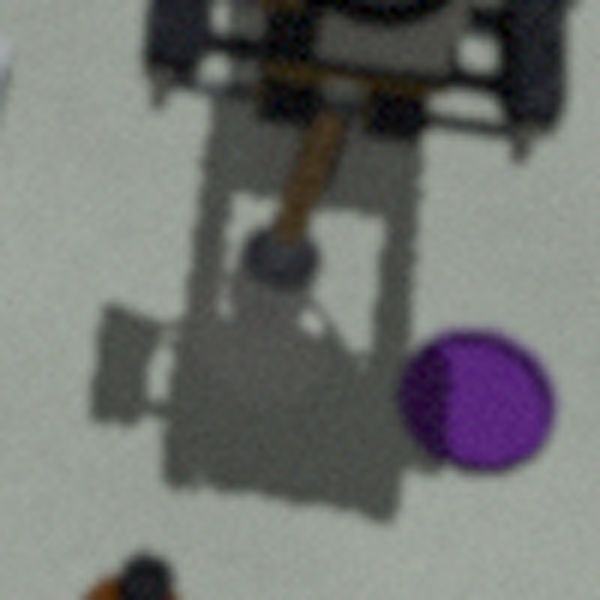

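View pics/w8.png

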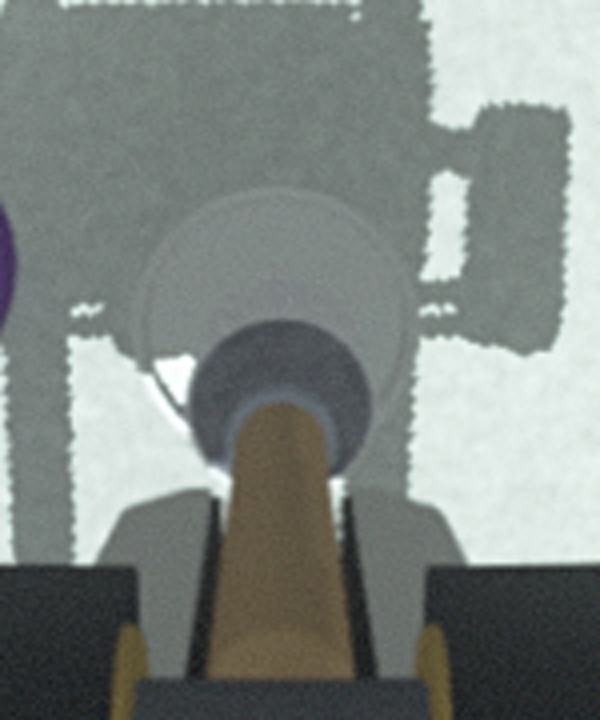

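```bash
python3 - <<'E'
from h import *
for uv,z in (((258.5,178.5),.012),((260,199.8),.086)): print(plane("wrist",uv,z), tm(plane("wrist",uv,z)-env.get_obs()["tool_pos"]))
E
```

```text
[0.42847563 0.29288588 0.012     ] [-0.07 -0.21 15.96]
[0.42547145 0.28974214 0.086     ] [0.11 0.17 8.56]
```

```bash
python3 -m inch '[{"hand":1,"offset":[-0.1,-0.2,1.5],"roll":0},{"hand":1,"offset":[-0.1,-0.2,2.5],"roll":0},{"hand":1,"offset":[-0.1,-0.2,3.1],"roll":0},{"hand":1,"offset":[-0.1,-0.2,3.3],"roll":0},{"hand":1,"offset":[-0.1,-0.2,3.3],"roll":0},{"hand":1,"offset":[-0.1,-0.2,3.3],"roll":0}]'
```

```text
clock: 12.4
tool_pos: [0.4275, 0.293, 0.138]
tcp_rot: [0.831, -0.556, 0.0, -0.0]
wrist_force: [-0.4, 0.5, -0.1]
finger_gap: 0.0179
```

```bash
python3 -m inch '[{"hand":2.2,"offset":[0,0,0],"roll":0},{"hand":2.6,"offset":[0,0,0],"roll":0},{"hand":4,"offset":[0,0,0],"roll":0},{"hand":6,"offset":[0,0,0],"roll":0},{"hand":6,"offset":[0,0,0],"roll":0},{"hand":6,"offset":[0,0,-3],"roll":0},{"hand":6,"offset":[0,0,-6],"roll":0},{"hand":6,"offset":[0,0,-9],"roll":0},{"hand":6,"offset":[0,0,-12],"roll":0},{"hand":6,"offset":[0,0,-12],"roll":0}]'
python3 - <<'E'
from h import *
o=env.get_obs();print(o["tool_pos"])
snap("side","s9",(180,70,400,290),3);snap("wrist","w9",(190,80,340,260),4)
snap("side","s9f")
E
```

```text
clock: 13.4
tool_pos: [0.4294, 0.2939, 0.2622]
tcp_rot: [0.831, -0.556, 0.002, -0.004]
wrist_force: [0.9, -0.1, -0.5]
finger_gap: 0.0594
[0.42938557 0.29389522 0.26218605]
```

View pics/s9f.png

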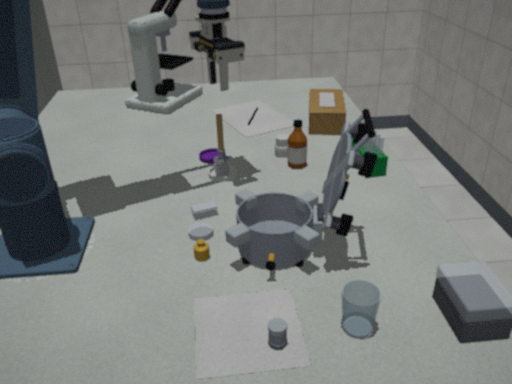

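View pics/w9.png

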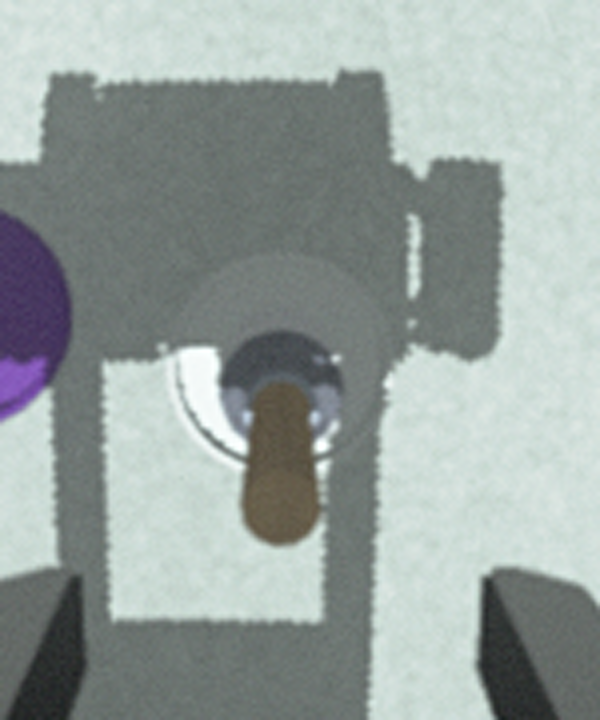

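```bash
python3 - <<'E'
from h import *
print("beaker",plane("side",(359,325),0.002),plane("scene",(150,190),0.002))
o=env.get_obs();print(tm(np.array([.42,-.1,.24])-o["tool_pos"]),tm(np.array([.495,-.340,.20])-o["tool_pos"]))
E
```

```text
beaker [ 0.64856949 -0.31752494  0.002     ] [ 0.64493392 -0.31841543  0.002     ]
[36.05 15.59  1.7 ] [61.1  17.79  5.71]
```

```bash
python3 -m inch '[{"hand":6,"offset":[4,1.8,0],"roll":0},{"hand":6,"offset":[8,3.6,0],"roll":0},{"hand":6,"offset":[12,5.4,0],"roll":0},{"hand":6,"offset":[16,7.2,0],"roll":0},{"hand":6,"offset":[20,9,0],"roll":0},{"hand":6,"offset":[24,10.8,0],"roll":0},{"hand":6,"offset":[28,12.5,0],"roll":0},{"hand":6,"offset":[32,14,0],"roll":0},{"hand":6,"offset":[36,15.6,0],"roll":0},{"hand":6,"offset":[40,16,0],"roll":0}]'
python3 -m inch '[{"hand":6,"offset":[4,0.4,0],"roll":0},{"hand":6,"offset":[8,0.8,0],"roll":0},{"hand":6,"offset":[12,1.2,0],"roll":0},{"hand":6,"offset":[16,1.5,2],"roll":0},{"hand":6,"offset":[19,1.7,4],"roll":0},{"hand":6,"offset":[21.1,1.8,5.7],"roll":0},{"hand":6,"offset":[21.1,1.8,5.7],"roll":0},{"hand":6,"offset":[21.1,1.8,5.7],"roll":0}]'
python3 - <<'E'
from h import *
o=env.get_obs();print(o["tool_pos"])
snap("wrist","w10");snap("side","s10")
print(proj("wrist",[[.495,-.34,.046],[.495,-.34,0]]))
E
```

```text
clock: 14.55
tool_pos: [0.4299, -0.1393, 0.2561]
tcp_rot: [0.831, -0.557, -0.002, 0.0]
wrist_force: [1.3, -0.3, 0.1]
finger_gap: 0.0601
clock: 15.35
tool_pos: [0.4945, -0.339, 0.1987]
tcp_rot: [0.831, -0.557, -0.002, -0.001]
wrist_force: [0.1, 0.4, -0.6]
finger_gap: 0.06
[ 0.49448058 -0.33896013  0.19873453]
[[260.10390223 181.88543709]
 [260.15396809 174.0719164 ]]
```

View pics/w10.png

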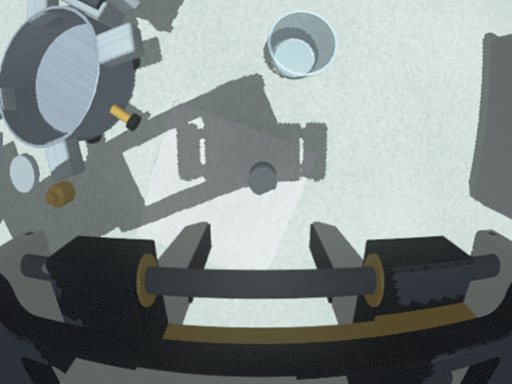

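View pics/s10.png

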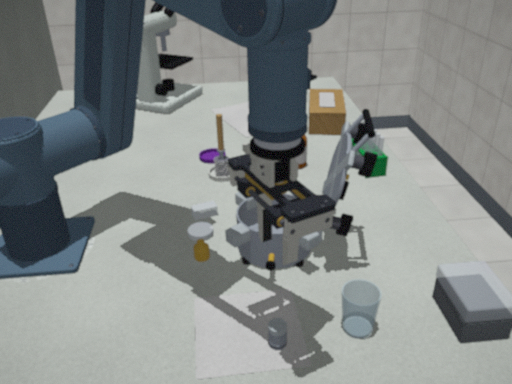

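```bash
python3 - <<'E'
from h import *
f=snap("wrist","w10c",(220,130,310,220),7)
o=env.get_obs()
p=plane("wrist",(262.8,182.5),.046);print(p,tm(np.array([(p[0]*2+.495)/3,(2*p[1]-.34)/3,.012])-o["tool_pos"]))
E
```

```text
[ 0.49573788 -0.34328431  0.046     ] [ 0.3   0.13 18.95]
```

View pics/w10c.png

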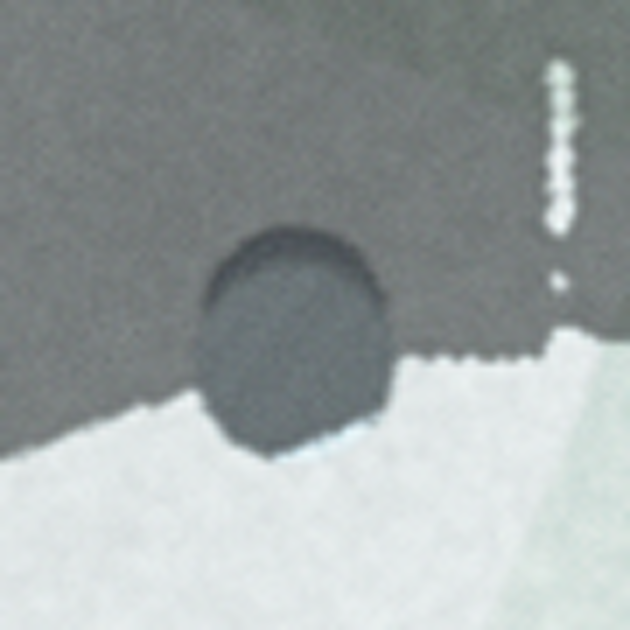

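```bash
python3 -m inch '[{"hand":6,"offset":[0.3,0,4],"roll":0},{"hand":6,"offset":[0.3,0,8],"roll":0},{"hand":6,"offset":[0.3,0,12],"roll":0},{"hand":6,"offset":[0.3,0,15],"roll":0},{"hand":6,"offset":[0.3,0,17.5],"roll":0},{"hand":6,"offset":[0.3,0,18.7],"roll":0},{"hand":6,"offset":[0.3,0,18.7],"roll":0},{"hand":4,"offset":[0.3,0,18.7],"roll":0},{"hand":2.5,"offset":[0.3,0,18.7],"roll":0},{"hand":2.5,"offset":[0.3,0,18.7],"roll":0}]'
python3 -m inch '[{"hand":2.5,"offset":[0,0,0],"roll":0},{"hand":2.5,"offset":[0,0,0],"roll":0},{"hand":2.5,"offset":[0,0,0],"roll":0},{"hand":2.5,"offset":[0,0,-3],"roll":0},{"hand":2.5,"offset":[0,0,-7],"roll":0},{"hand":2.5,"offset":[0,0,-11],"roll":0},{"hand":2.5,"offset":[0,0,-15],"roll":0},{"hand":2.5,"offset":[0,0,-15],"roll":0}]'
python3 - <<'E'
from h import *
o=env.get_obs();print(o["tool_pos"])
snap("wrist","w11");snap("side","s11")
print(tm(np.array([.526,-.0695,.17])-o["tool_pos"]))
E
```

```text
clock: 16.5
tool_pos: [0.4974, -0.3433, 0.0153]
tcp_rot: [0.831, -0.556, 0.001, 0.0]
wrist_force: [0.2, 0.4, 0.5]
finger_gap: 0.0406
clock: 17.3
tool_pos: [0.4992, -0.3453, 0.1702]
tcp_rot: [0.831, -0.556, 0.006, 0.001]
wrist_force: [0.6, -0.5, -1.6]
finger_gap: 0.0314
[ 0.49924813 -0.34528796  0.17022714]
[-2.448e+01 -1.298e+01 -2.000e-02]
```

View pics/s11.png

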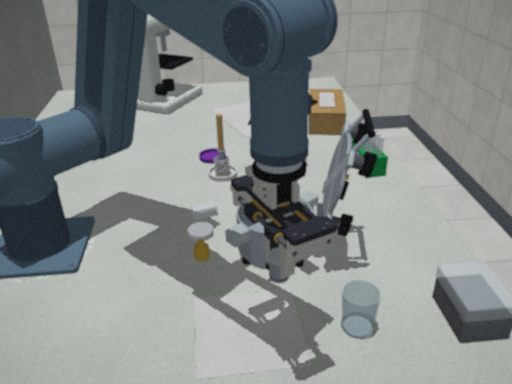

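```bash
python3 - <<'E'
from h import *
o=env.get_obs()
print(tm(np.array([.5045,-.065,.17])-o["tool_pos"]))
E
python3 -m inch '[{"hand":2.5,"offset":[-4,-1.8,0],"roll":0},{"hand":2.5,"offset":[-8,-3.6,0],"roll":0},{"hand":2.5,"offset":[-12,-5.4,0],"roll":0},{"hand":2.5,"offset":[-16,-7.2,0],"roll":0},{"hand":2.5,"offset":[-20,-8.8,0],"roll":0},{"hand":2.5,"offset":[-23,-10,0],"roll":0},{"hand":2.5,"offset":[-25.1,-10.8,0],"roll":0},{"hand":2.5,"offset":[-25.1,-10.8,0],"roll":0},{"hand":2.5,"offset":[-25.1,-10.8,0],"roll":0}]'
python3 - <<'E'
from h import *
o=env.get_obs()
print(o["tool_pos"],tm(np.array([.5045,-.065,.17])-o["tool_pos"]))
snap("wrist","w12");snap("side","s12",(180,70,400,290),3)
E
```

```text
[-25.41 -11.3   -0.59]
clock: 18.3
tool_pos: [0.5, -0.0691, 0.1622]
tcp_rot: [0.831, -0.556, -0.001, 0.001]
wrist_force: [-0.5, 0.2, -0.8]
finger_gap: 0.0315
[ 0.49997209 -0.06905101  0.16224783] [-0.2  -0.57 -0.78]
```

View pics/w12.png

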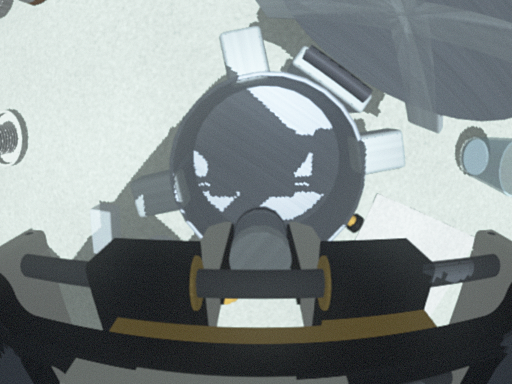

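View pics/s12.png

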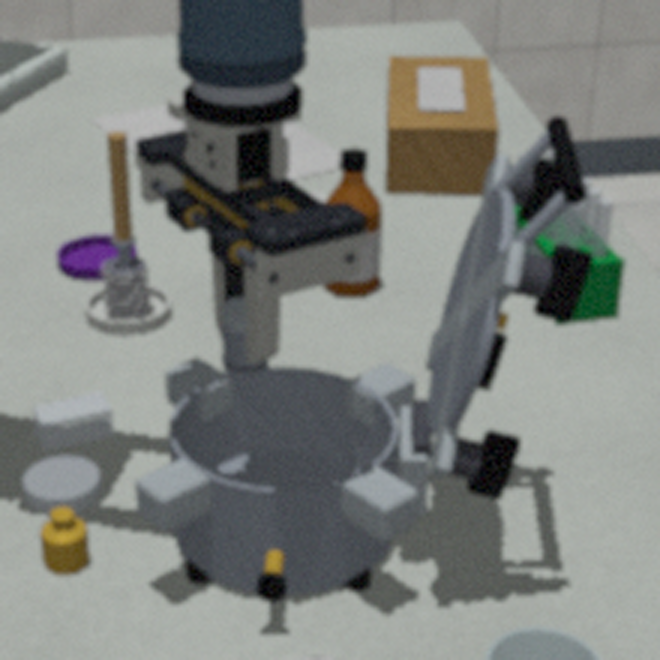

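```bash
python3 - <<'E'
from h import *
P=np.array([plane("wrist",u,.095)[:2] for u in [(174,160),(365,165),(270,72),(195,110),(340,105),(185,205),(355,205)]])
r=least_squares(lambda c:np.hypot(*(P-c).T)-.082,[.526,-.07]);print(r.x,(r.fun*1000).round(1))
o=env.get_obs();print(tm(np.r_[r.x+[-.0215,.0046],.0335]-o["tool_pos"]))
for l,u in zip("bl br fl".split(),[(245,53),(385,150),(157,194)]): 
  p=plane("wrist",u,.093)[:2]-r.x; print(l,p,np.degrees(np.arctan2(p[1],p[0])),np.hypot(*p))
E
```

```text
[ 0.5260976  -0.06996965] [-2.2 -2.9  0.1 -2.2 -2.4 -6.1 -5.4]
[-0.28 -0.58 12.93]
bl [0.0829755  0.05602543] 34.027398227219166 0.10011883555925342
br [ 0.05747288 -0.08120667] -54.71158514627639 0.09948695363799731
fl [-0.05173627  0.08321545] 121.86982413344126 0.09798700289646751
```

```bash
python3 -m inch '[{"hand":2.5,"offset":[-0.3,-0.6,0],"roll":0},{"hand":2.5,"offset":[-0.3,-0.6,3],"roll":0},{"hand":2.5,"offset":[-0.3,-0.6,6],"roll":0},{"hand":2.5,"offset":[-0.3,-0.6,9],"roll":0},{"hand":2.5,"offset":[-0.3,-0.6,11],"roll":0},{"hand":2.5,"offset":[-0.3,-0.6,12],"roll":0},{"hand":2.5,"offset":[-0.3,-0.6,12.5],"roll":0},{"hand":2.5,"offset":[-0.3,-0.6,12.5],"roll":0},{"hand":2.5,"offset":[-0.3,-0.6,12.5],"roll":0}]'
```

```text
clock: 19.3
tool_pos: [0.506, -0.0647, 0.0395]
tcp_rot: [0.831, -0.556, 0.001, -0.0]
wrist_force: [-0.4, -0.2, -1.3]
finger_gap: 0.0314
```

```bash
python3 -m inch '[{"hand":2.5,"offset":[0,0,0.2],"roll":0},{"hand":2.5,"offset":[0,0,0.4],"roll":0},{"hand":2.5,"offset":[0,0,0.4],"roll":0},{"hand":2.5,"offset":[0,0,0.4],"roll":0}]'
```

```text
clock: 19.7
tool_pos: [0.5052, -0.0643, 0.0348]
tcp_rot: [0.831, -0.556, 0.0, -0.0]
wrist_force: [-0.7, -0.4, -1.8]
finger_gap: 0.0316
```

```bash
python3 -m inch '[{"hand":2.5,"offset":[0,0,0.2],"roll":0},{"hand":2.5,"offset":[0,0,0.2],"roll":0},{"hand":2.5,"offset":[0,0,0.2],"roll":0}]'
```

```text
clock: 20.0
tool_pos: [0.5054, -0.0643, 0.0345]
tcp_rot: [0.831, -0.556, 0.001, -0.0]
wrist_force: [-5.6, 1.1, 15.7]
finger_gap: 0.0318
```

```bash
python3 -m inch '[{"hand":2.5,"offset":[0,0,-0.15],"roll":0},{"hand":3.5,"offset":[0,0,-0.15],"roll":0},{"hand":4.2,"offset":[0,0,-0.15],"roll":0},{"hand":4.6,"offset":[0,0,-0.15],"roll":0},{"hand":4.6,"offset":[0,0,-0.15],"roll":0},{"hand":4.6,"offset":[0,0,-3],"roll":0},{"hand":4.6,"offset":[0,0,-6],"roll":0},{"hand":4.6,"offset":[0,0,-10],"roll":0},{"hand":4.6,"offset":[0,0,-14],"roll":0},{"hand":4.6,"offset":[0,0,-14],"roll":0}]'
python3 - <<'E'
from h import *
o=env.get_obs()
print(o["tool_pos"])
snap("wrist","w13");snap("scene","s13",(130,90,330,260),4);snap("side","si13")
E
```

```text
clock: 21.0
tool_pos: [0.5086, -0.0654, 0.1782]
tcp_rot: [0.831, -0.556, 0.005, -0.001]
wrist_force: [0.2, -0.4, 0.0]
finger_gap: 0.046
[ 0.50861023 -0.06544247  0.17815835]
```

View pics/w13.png

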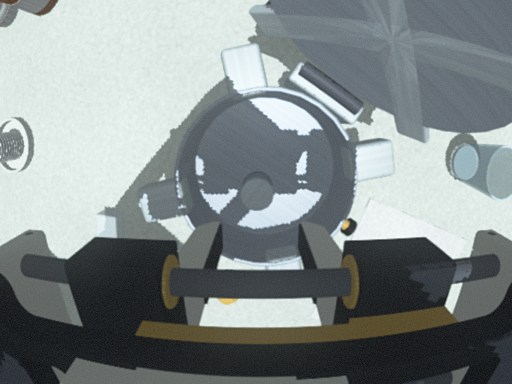

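View pics/s13.png

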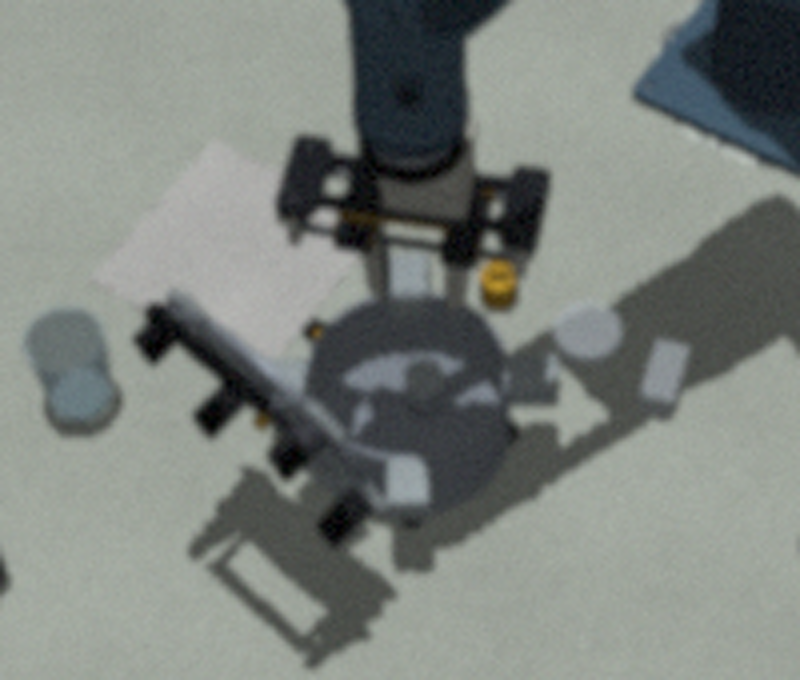

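View pics/si13.png

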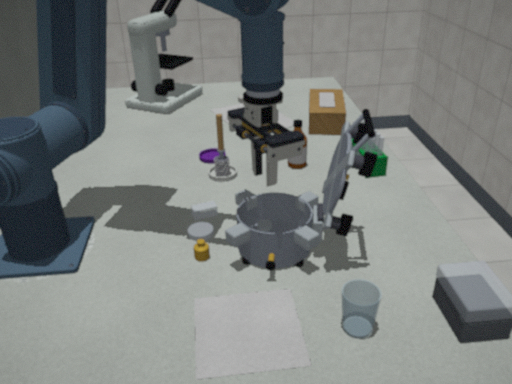

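```bash
cat >> h.py <<'E'
C=np.array([.526,-.070]);YAW=np.radians(-11.7)
def ch(x,y,z,C=C,yaw=YAW):
    """chamber frame (z above bench) -> world"""
    return np.array([C[0]+x*np.cos(yaw)-y*np.sin(yaw),C[1]+x*np.sin(yaw)+y*np.cos(yaw),z])
def lidpt(th,front,up,y):
    f=np.array([-np.cos(th),np.sin(th)]);u=np.array([np.sin(th),np.cos(th)])
    a=front*f+up*u;return ch(.098+a[0],y,.095+a[1])
E
python3 - <<'E'
from h import *
for th in (1.7,1.75,1.8,1.85,1.9):
  P=[lidpt(th,.22,.03,y) for y in (.056,0,-.056)]
  print(th,P[1].round(3),((proj("side",P)-[180,70])*3).round().tolist(),((proj("scene",P)-[130,90])*4).round().tolist())
snap("side","s14",(310,90,400,250),5); snap("scene","s14b",(150,140,250,240),7)
E
```

```text
1.7 [ 0.679 -0.102  0.309] [[522.0, 118.0], [529.0, 150.0], [535.0, 185.0]] [[279.0, 376.0], [222.0, 328.0], [167.0, 281.0]]
1.75 [ 0.689 -0.104  0.306] [[538.0, 122.0], [545.0, 155.0], [553.0, 191.0]] [[267.0, 389.0], [210.0, 340.0], [156.0, 293.0]]
1.8 [ 0.7   -0.106  0.302] [[554.0, 128.0], [562.0, 161.0], [571.0, 197.0]] [[256.0, 401.0], [199.0, 352.0], [145.0, 305.0]]
1.85 [ 0.71  -0.108  0.298] [[569.0, 134.0], [578.0, 167.0], [588.0, 204.0]] [[245.0, 414.0], [188.0, 365.0], [134.0, 318.0]]
1.9 [ 0.719 -0.11   0.293] [[584.0, 141.0], [593.0, 175.0], [604.0, 212.0]] [[234.0, 428.0], [178.0, 378.0], [123.0, 330.0]]
```

View pics/s14.png

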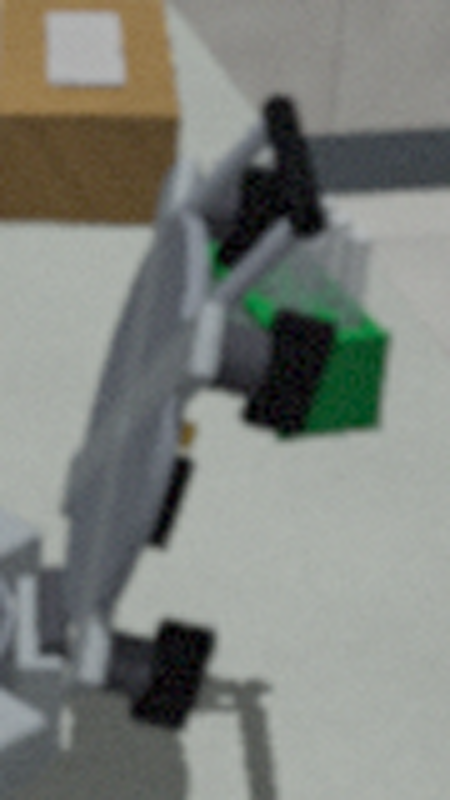

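View pics/s14b.png

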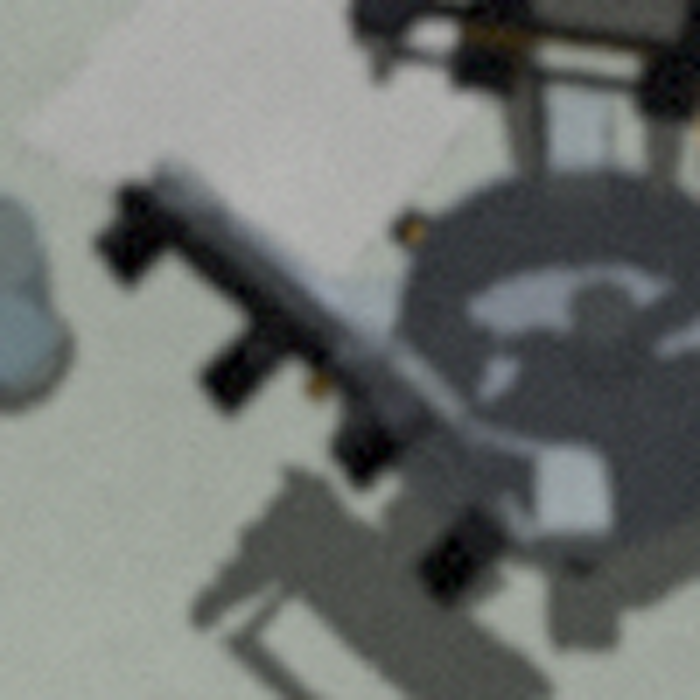

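```bash
python3 - <<'E'
from h import *
o=env.get_obs();print(tm(np.array([.66,-.10,.36])-o["tool_pos"]),tm(np.array([.70,-.106,.36])-o["tool_pos"]))
E
```

```text
[  9.23 -13.   -18.95] [ 11.31 -16.47 -18.96]
```

```bash
python3 -m inch '[{"hand":4.6,"offset":[0,0,-4],"roll":-8},{"hand":4.6,"offset":[0,0,-8],"roll":-16},{"hand":4.6,"offset":[0,0,-12],"roll":-24},{"hand":4.6,"offset":[0,0,-16],"roll":-32},{"hand":4.6,"offset":[1,-2,-18],"roll":-40},{"hand":4.6,"offset":[3,-5,-18.5],"roll":-48},{"hand":4.6,"offset":[5,-8,-18.5],"roll":-56},{"hand":4.6,"offset":[7,-10,-18.5],"roll":-56},{"hand":4.6,"offset":[9,-13,-18.5],"roll":-56},{"hand":4.6,"offset":[9,-13,-18.5],"roll":-56}]'
python3 - <<'E'
from h import *
o=env.get_obs()
print(o["tool_pos"],o["tcp_rot"],o["qpos"])
snap("wrist","w15")
R=Rot.from_quat(o["tcp_rot"]).as_matrix();print("yaw x",np.degrees(np.arctan2(R[1,0],R[0,0])))
for th in (1.75,1.8,1.85): print(th,proj("wrist",[lidpt(th,.22,.03,y) for y in (.056,0,-.056)]).round().tolist())
E
```

```text
clock: 22.25
tool_pos: [0.6622, -0.0991, 0.3517]
tcp_rot: [0.995, -0.101, -0.003, -0.001]
wrist_force: [-0.3, -0.5, -1.9]
finger_gap: 0.046
[ 0.66223575 -0.09913605  0.35166495] [ 9.94835296e-01 -1.01443397e-01 -3.37295265e-03 -7.70235804e-04] [-3.14871617e-01  4.51316962e-01  9.42039810e-01  7.92138660e-05
  1.75515502e+00 -1.11619753e-01]
yaw x -11.64449056359555
1.75 [[300.0, 135.0], [298.0, 210.0], [295.0, 275.0]]
1.8 [[314.0, 135.0], [311.0, 208.0], [307.0, 272.0]]
1.85 [[326.0, 135.0], [323.0, 207.0], [318.0, 269.0]]
```

View pics/w15.png

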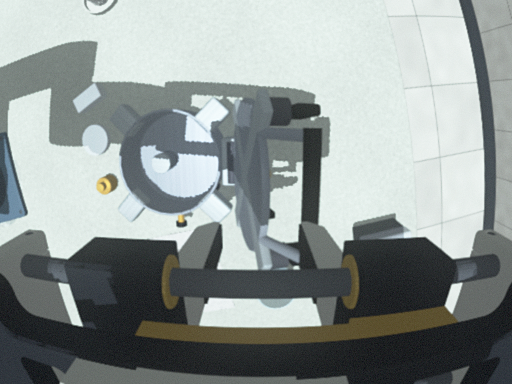

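```bash
python3 - <<'E'
from h import *
print(tm(lidpt(1.8,.22,.03,0)-[0,0,.014]-env.get_obs()["tool_pos"]))
E
python3 -m inch '[{"hand":4,"offset":[2,0,0],"roll":0},{"hand":4,"offset":[3.8,0,0],"roll":0},{"hand":4,"offset":[3.8,0,0],"roll":0},{"hand":4,"offset":[3.8,0,0],"roll":0}]'
python3 - <<'E'
from h import *
o=env.get_obs()
print(o["tool_pos"],tm(lidpt(1.8,.22,.03,0)-[0,0,.014]-o["tool_pos"]))
snap("side","s16",(280,60,420,250),4);snap("wrist","w16")
E
```

```text
[ 4.01 -0.05  6.42]
clock: 22.7
tool_pos: [0.6959, -0.1053, 0.357]
tcp_rot: [0.995, -0.101, -0.001, -0.0]
wrist_force: [-1.1, -0.8, 0.4]
finger_gap: 0.04
[ 0.69591103 -0.10531045  0.3569709 ] [ 0.38 -0.01  6.85]
```

View pics/s16.png

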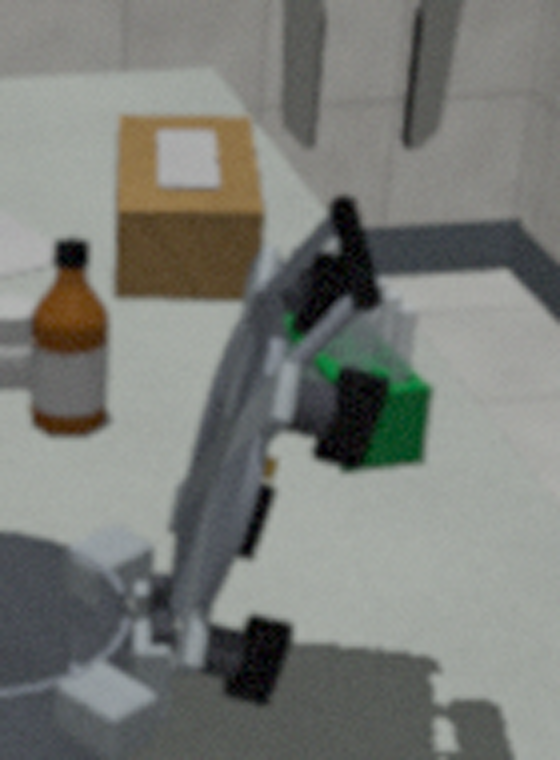

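View pics/w16.png

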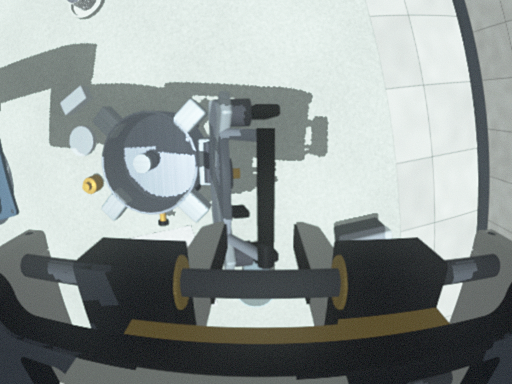

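```bash
python3 -m inch '[{"hand":4,"offset":[0.4,0,2],"roll":0},{"hand":4,"offset":[0.4,0,4],"roll":0},{"hand":4,"offset":[0.4,0,5.5],"roll":0},{"hand":4,"offset":[0.4,0,6.7],"roll":0},{"hand":4,"offset":[0.4,0,6.7],"roll":0},{"hand":4,"offset":[0.4,0,6.7],"roll":0}]'
python3 - <<'E'
from h import *
o=env.get_obs()
print(o["tool_pos"],tm(lidpt(1.8,.22,.03,0)-[0,0,.014]-o["tool_pos"]))
snap("side","s17",(280,60,420,250),4)
E
```

```text
clock: 23.4
tool_pos: [0.7006, -0.1064, 0.2915]
tcp_rot: [0.995, -0.101, 0.0, 0.0]
wrist_force: [1.2, -0.6, 0.6]
finger_gap: 0.04
[ 0.7006114  -0.10641961  0.29148821] [-0.12 -0.03  0.31]
```

View pics/s17.png

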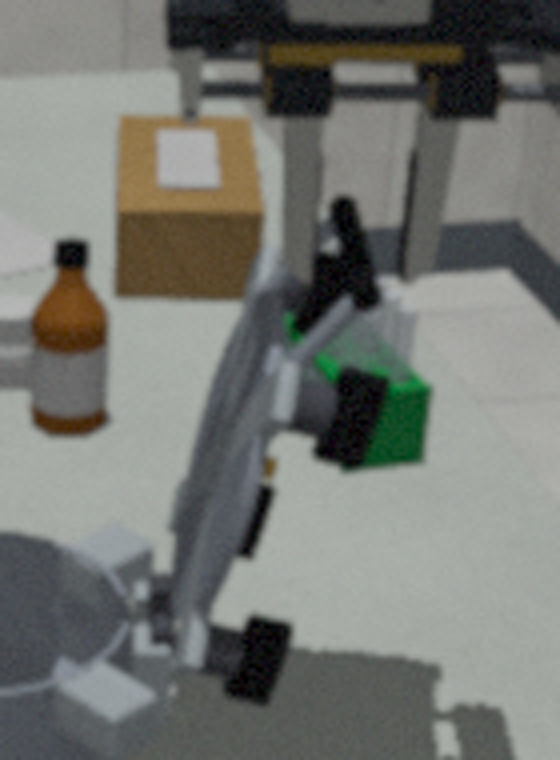

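```bash
python3 -m inch '[{"hand":4,"offset":[0,0,0.4],"roll":0},{"hand":3,"offset":[0,0,0.4],"roll":0},{"hand":1,"offset":[0,0,0.4],"roll":0},{"hand":0.8,"offset":[0,0,0.4],"roll":0},{"hand":0.8,"offset":[0,0,0.4],"roll":0},{"hand":0.8,"offset":[0,0,0.4],"roll":0},{"hand":0.8,"offset":[0,0,0.4],"roll":0}]' 15
python3 - <<'E'
from h import *
o=env.get_obs()
p=o["tool_pos"];print(p)
H=ch(.098,0,.095)
p0=p+np.array([0,0,.0])
# grip estimate: find bar offset d above tcp s.t. radius .222
import math
for d in (.011,.014,.017):
  a=p+[0,0,d]-H; xp=a[0]*np.cos(YAW)+a[1]*np.sin(YAW); print(d,xp,a[2],np.hypot(xp,a[2]))
for th in (1.8,1.6,1.4,1.2,1.0,.8,.6,.4,.2,0): 
  q=lidpt(th,.22,.03,0)-lidpt(1.8,.22,.03,0); print(th,tm(q))
E
```

```text
clock: 24.15
tool_pos: [0.7005, -0.1064, 0.2866]
tcp_rot: [0.995, -0.101, -0.0, -0.0]
wrist_force: [-2.7, 1.0, 0.6]
finger_gap: 0.0134
[ 0.70050581 -0.10640437  0.28656356]
0.011 0.08026241088856048 0.20256355554935476 0.21788540253638067
0.014 0.08026241088856048 0.20556355554935477 0.2206772076398847
0.017 0.08026241088856048 0.20856355554935477 0.22347440861323004
1.8 [0. 0. 0.]
1.6 [-4.28 -0.01 -1.16]
1.4 [-8.7  -0.01 -1.44]
1.2 [-13.1   -0.02  -0.84]
1.0 [-17.28  -0.03   0.62]
0.8 [-21.09  -0.03   2.89]
0.6 [-24.38  -0.04   5.86]
0.4 [-27.01  -0.04   9.43]
0.2 [-28.87  -0.05  13.46]
0 [-29.91  -0.05  17.77]
```

```bash
python3 -m inch '[{"hand":0.8,"offset":[-2.1,0,-0.7],"roll":0},{"hand":0.8,"offset":[-4.3,0,-1.2],"roll":0},{"hand":0.8,"offset":[-6.5,0,-1.4],"roll":0},{"hand":0.8,"offset":[-8.7,0,-1.4],"roll":0},{"hand":0.8,"offset":[-8.7,0,-1.4],"roll":0},{"hand":0.8,"offset":[-8.7,0,-1.4],"roll":0}]'
python3 - <<'E'
from h import *
snap("side","s18")
E
```

```text
clock: 24.75
tool_pos: [0.6153, -0.0892, 0.3031]
tcp_rot: [0.995, -0.101, 0.001, 0.001]
wrist_force: [-4.7, 0.1, 11.6]
finger_gap: 0.0135
```

View pics/s18.png

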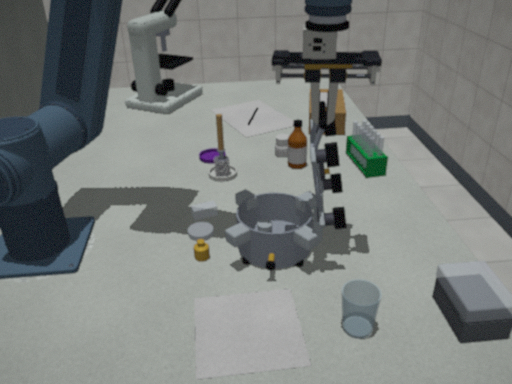

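```bash
python3 -m inch '[{"hand":0.8,"offset":[-2.2,0,0.2],"roll":0},{"hand":0.8,"offset":[-4.4,0,0.6],"roll":0},{"hand":0.8,"offset":[-6.5,0,1.3],"roll":0},{"hand":0.8,"offset":[-8.6,0,2.1],"roll":0},{"hand":0.8,"offset":[-8.6,0,2.1],"roll":0}]'
python3 - <<'E'
from h import *
snap("scene","s19",(130,90,330,260),4)
E
```

```text
clock: 25.3
tool_pos: [0.5291, -0.0717, 0.28]
tcp_rot: [0.995, -0.101, -0.001, 0.0]
wrist_force: [-9.3, -1.5, 4.7]
finger_gap: 0.0133
```

View pics/s19.png

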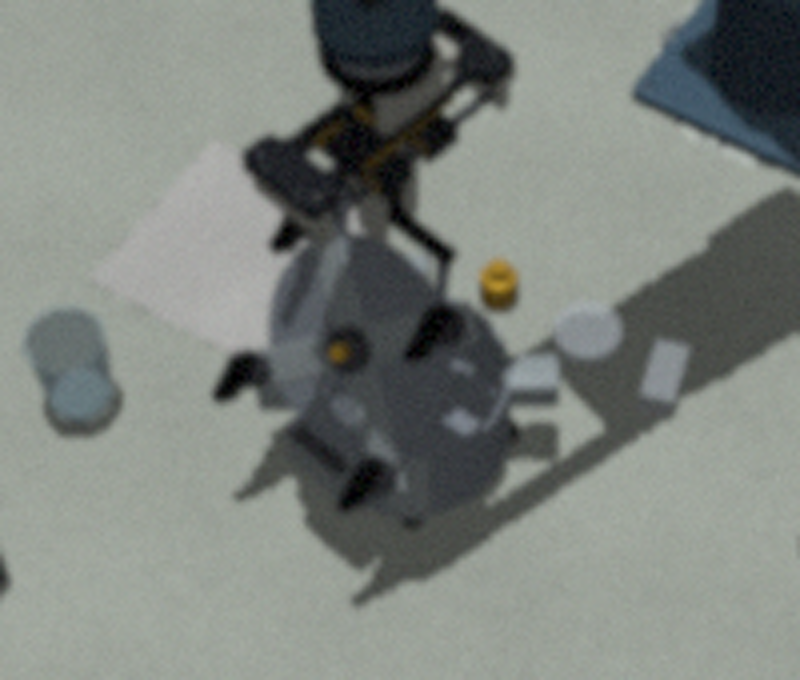

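```bash
python3 -m inch '[{"hand":0.8,"offset":[-1.9,0,1.1],"roll":0},{"hand":0.8,"offset":[-3.8,0,2.3],"roll":0},{"hand":0.8,"offset":[-5.5,0,3.7],"roll":0},{"hand":0.8,"offset":[-7.1,0,5.2],"roll":0},{"hand":0.8,"offset":[-8.5,0,7],"roll":0},{"hand":0.8,"offset":[-9.7,0,8.8],"roll":0},{"hand":0.8,"offset":[-10.7,0,10.8],"roll":0},{"hand":0.8,"offset":[-11.6,0,12.8],"roll":0},{"hand":0.8,"offset":[-11.6,0,12.8],"roll":0},{"hand":0.8,"offset":[-11.6,0,12.8],"roll":0}]'
python3 - <<'E'
from h import *
snap("side","s20",(180,70,400,290),3)
E
```

```text
clock: 26.35
tool_pos: [0.4163, -0.0488, 0.15]
tcp_rot: [0.995, -0.101, -0.003, 0.0]
wrist_force: [-2.7, -3.8, -7.5]
finger_gap: 0.0136
```

View pics/s20.png

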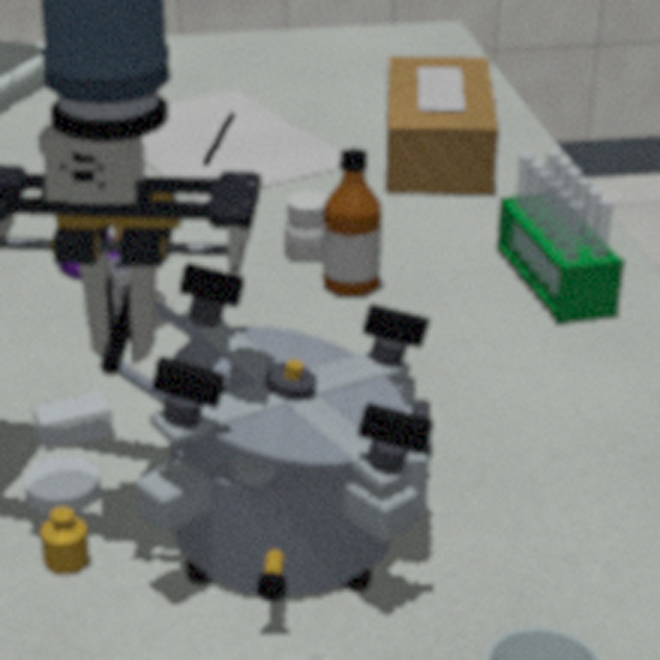

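```bash
python3 -m inch '[{"hand":0.8,"offset":[-0.4,0,1.1],"roll":0},{"hand":0.8,"offset":[-0.6,0,2.2],"roll":0},{"hand":0.8,"offset":[-0.8,0,3.3],"roll":0},{"hand":0.8,"offset":[-1,0,4.3],"roll":0},{"hand":0.8,"offset":[-1,0,4.6],"roll":0},{"hand":0.8,"offset":[-1,0,4.6],"roll":0},{"hand":0.8,"offset":[-1,0,4.6],"roll":0}]'
python3 - <<'E'
from h import *
snap("side","s21",(180,70,400,290),3)
p=[ch(x,y,.134) for x in(-.069,.069) for y in(-.069,.069)]
print(((proj("side",p)-[180,70])*3).round())
E
```

```text
clock: 27.1
tool_pos: [0.4052, -0.0464, 0.1039]
tcp_rot: [0.995, -0.101, -0.004, -0.0]
wrist_force: [-7.3, -3.7, -5.6]
finger_gap: 0.0134
[[169. 431.]
 [195. 330.]
 [379. 439.]
 [382. 336.]]
```

View pics/s21.png

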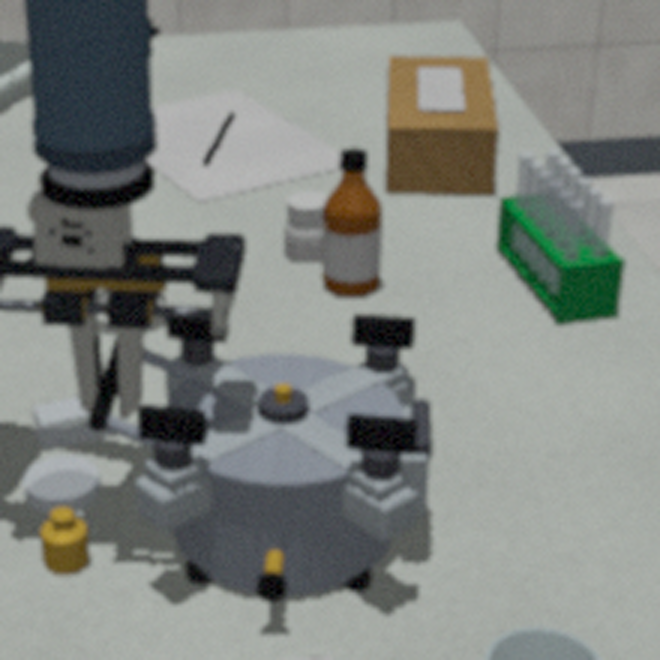

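```bash
python3 -m inch '[{"hand":0.8,"offset":[0,0,0.3],"roll":0},{"hand":0.8,"offset":[0,0,0.6],"roll":0},{"hand":0.8,"offset":[0,0,0.6],"roll":0},{"hand":0.8,"offset":[0,0,0.6],"roll":0}]'
python3 - <<'E'
from h import *
snap("side","s22",(180,70,400,290),3)
E
```

```text
clock: 27.55
tool_pos: [0.405, -0.0459, 0.0993]
tcp_rot: [0.995, -0.101, -0.004, -0.0]
wrist_force: [-13.5, -1.6, 11.0]
finger_gap: 0.0138
```

View pics/s22.png

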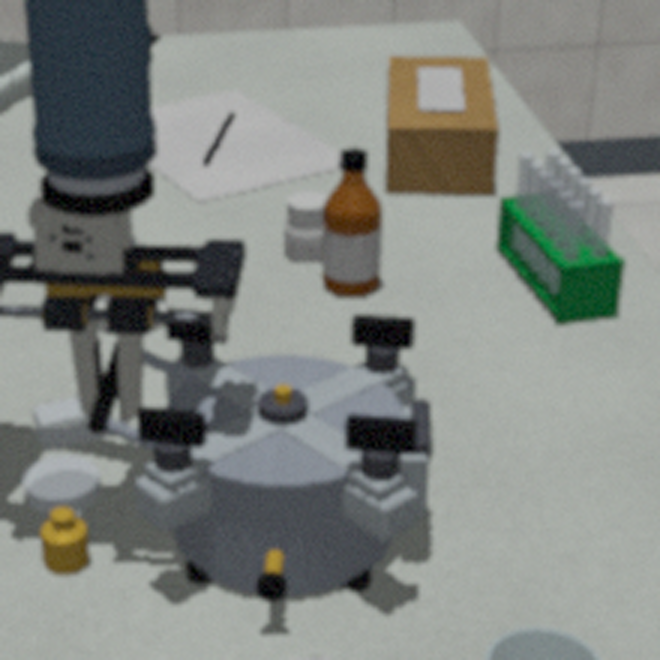

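```bash
python3 -m inch '[{"hand":1.0,"offset":[0.2,0,-0.3],"roll":0},{"hand":2.2,"offset":[0.2,0,-0.5],"roll":0},{"hand":2.6,"offset":[0.2,0,-1],"roll":0},{"hand":2.6,"offset":[0.2,0,-3],"roll":0},{"hand":2.6,"offset":[0.2,0,-6],"roll":0},{"hand":2.6,"offset":[0.2,0,-6],"roll":0},{"hand":2.6,"offset":[0.2,0,-6],"roll":0}]'
python3 - <<'E'
from h import *
print(env.get_obs()["tool_pos"])
snap("side","s23",(180,70,400,290),3);snap("scene","sc23",(130,90,330,260),4)
p=[ch(x,y,.134) for x in(-.069,.069) for y in(-.069,.069)]
print(((proj("side",p)-[180,70])*3).round(),((proj("scene",p)-[130,90])*4).round())
b=[ch(-.122,y,.125) for y in (-.056,.056)];print("bar",((proj("side",b)-[180,70])*3).round(),((proj("scene",b)-[130,90])*4).round())
E
```

```text
clock: 28.3
tool_pos: [0.4114, -0.0471, 0.1605]
tcp_rot: [0.995, -0.101, 0.001, 0.0]
wrist_force: [0.7, 0.2, -0.0]
finger_gap: 0.0257
[ 0.41135931 -0.04709789  0.16053074]
[[169. 431.]
 [195. 330.]
 [379. 439.]
 [382. 336.]] [[400. 243.]
 [524. 341.]
 [273. 344.]
 [397. 449.]]
bar [[ 94. 428.]
 [122. 346.]] [[458. 222.]
 [558. 299.]]
```

View pics/s23.png

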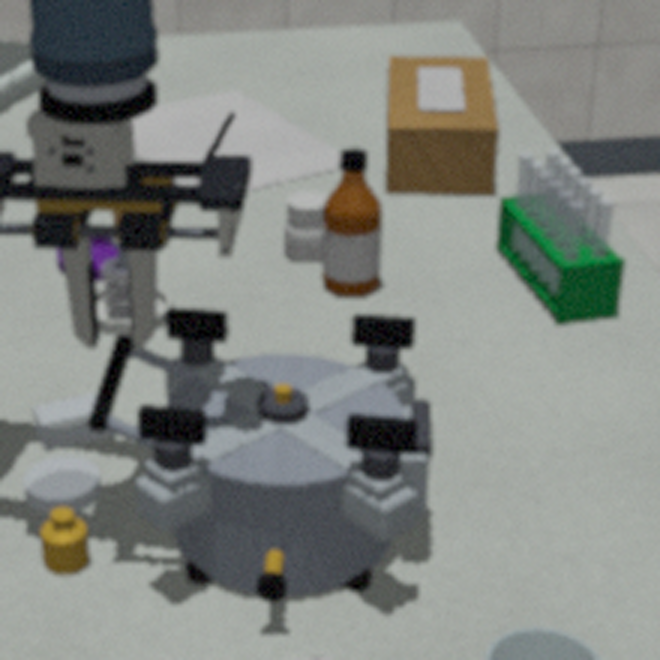

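View pics/sc23.png

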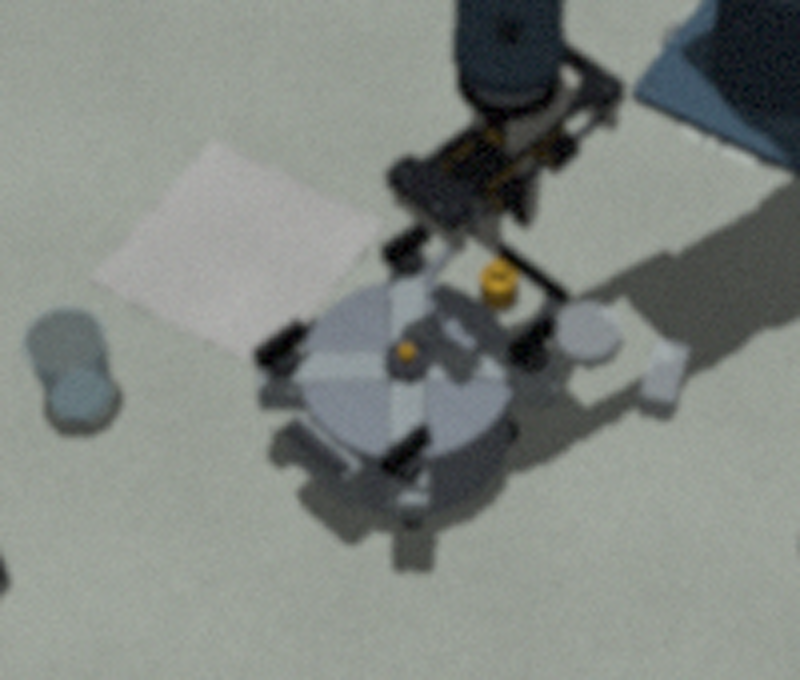

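```bash
python3 -m inch '[{"hand":0,"offset":[-0.5,0,0],"roll":0},{"hand":0,"offset":[-0.5,0,0],"roll":0},{"hand":0,"offset":[-0.5,0,0],"roll":0},{"hand":0,"offset":[-0.5,0,1],"roll":0},{"hand":0,"offset":[-0.5,0,2],"roll":0},{"hand":0,"offset":[-0.5,0,2.8],"roll":0},{"hand":0,"offset":[-0.5,0,3.1],"roll":0},{"hand":0,"offset":[-0.5,0,3.1],"roll":0}]'
```

```text
clock: 29.2
tool_pos: [0.4046, -0.0456, 0.1315]
tcp_rot: [0.995, -0.101, -0.0, 0.0]
wrist_force: [-14.1, 4.7, 40.4]
finger_gap: 0.0003
```

```bash
python3 -m inch '[{"hand":0,"offset":[-0.5,0,-3],"roll":-8},{"hand":2,"offset":[0,0,-6],"roll":-16},{"hand":3,"offset":[1,0,-9],"roll":-24},{"hand":3,"offset":[2,0,-12],"roll":-32},{"hand":3,"offset":[4,0,-13],"roll":-40},{"hand":3,"offset":[6,0,-13],"roll":-48},{"hand":3,"offset":[8,0,-13],"roll":-56},{"hand":3,"offset":[9,0,-13],"roll":-64},{"hand":3,"offset":[9,0,-13],"roll":-72},{"hand":3,"offset":[9,0,-13],"roll":-80}]'
python3 -m inch '[{"hand":3,"offset":[0,0,0],"roll":-8},{"hand":3,"offset":[0,0,0],"roll":-10},{"hand":3,"offset":[0,0,0],"roll":-10},{"hand":3,"offset":[0,0,0],"roll":-10}]'
python3 - <<'E'
from h import *
o=env.get_obs()
R=Rot.from_quat(o["tcp_rot"]).as_matrix();print(o["tool_pos"],"yaw x",np.degrees(np.arctan2(R[1,0],R[0,0])),o["qpos"])
snap("wrist","w24")
for n,x,y in (("fl",-.069,.069),("fr",-.069,-.069),("bl",.069,.069),("br",.069,-.069)): print(n,proj("wrist",ch(x,y,.146)).round(1))
E
```

```text
clock: 30.2
tool_pos: [0.4933, -0.0638, 0.2572]
tcp_rot: [0.825, 0.564, -0.001, -0.001]
wrist_force: [0.0, 0.5, -0.3]
finger_gap: 0.0298
clock: 30.6
tool_pos: [0.493, -0.0638, 0.2579]
tcp_rot: [0.775, 0.631, -0.0, -0.0]
wrist_force: [0.4, 0.5, -0.1]
finger_gap: 0.03
[ 0.49301553 -0.06377476  0.25789736] yaw x 78.31585410977853 [-3.53432089e-01  1.38588767e-01  1.58962212e+00  2.64010138e-05
  1.41448774e+00 -1.72030583e+00]
fl [[333.2 154.3]]
fr [[189.3 154.2]]
bl [[323.8 280.7]]
br [[198.2 280.9]]
```

View pics/w24.png

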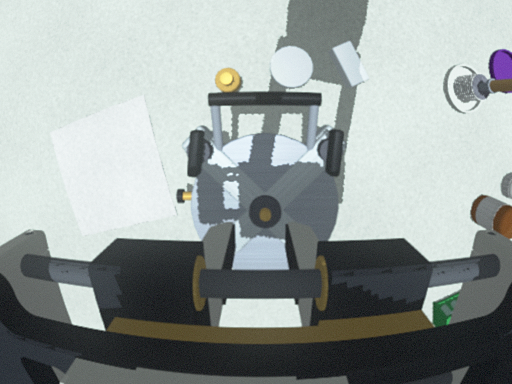

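```bash
python3 - <<'E'
from h import *
snap("wrist","w24c",(170,80,350,230),4)
print(proj("wrist",[ch(-.122,.056,.125),ch(-.122,-.056,.125),ch(0,0,.11)]))
for uv in ((334,152.5),(196,153)): print(plane("wrist",uv,.14),ch(-.069,.069,.14),ch(-.069,-.069,.14))
E
```

```text
[[316.96006715  99.62582046]
 [205.4219068   99.4407727 ]
 [261.01485762 211.47705462]]
[0.47194901 0.01403878 0.14      ] [0.47242595 0.0115587  0.14      ] [ 0.4444413  -0.12357405  0.14      ]
[ 0.44534139 -0.11827877  0.14      ] [0.47242595 0.0115587  0.14      ] [ 0.4444413  -0.12357405  0.14      ]
```

View pics/w24c.png

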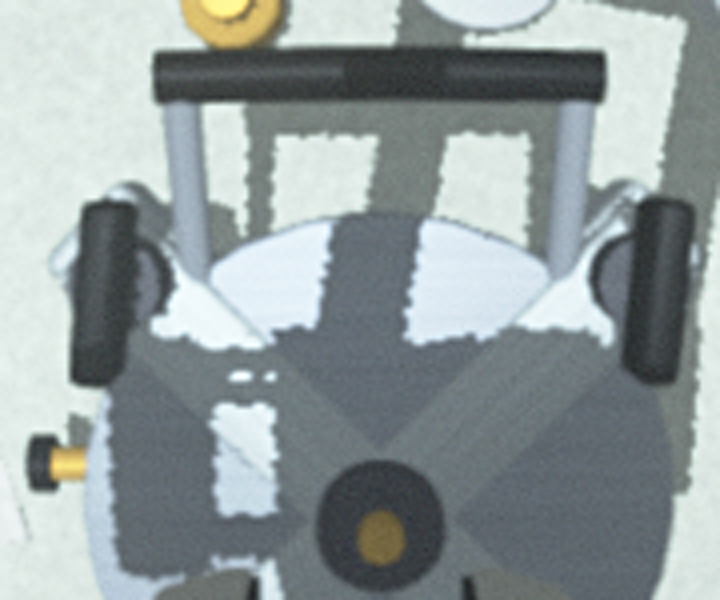

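```bash
python3 - <<'E'
from h import *
o=env.get_obs();R=Rot.from_quat(o["tcp_rot"]).as_matrix()
for d in (-.019,.03,.085,.12): print(d,proj("wrist",o["tool_pos"]+R[:,2]*d))
import h
# observed knob pixel minus ~ bias; knob angles
for n,(a,b) in {"fl":((664,205),(655,378)),"fr":((110,207),(97,380))}.items():
  pa=plane("wrist",(170+a[0]/4,80+a[1]/4),.14);pb=plane("wrist",(170+b[0]/4,80+b[1]/4),.14)
  d=pb-pa; print(n,"wing yaw rel chamber cw deg",-(np.degrees(np.arctan2(d[1],d[0]))-np.degrees(YAW)),np.hypot(*d[:2]))
E
```

```text
-0.019 [[261.60011598 247.82226791]]
0.03 [[261.12434996 218.13115988]]
0.085 [[260.78820776 197.35680201]]
0.12 [[260.63633899 188.02471689]]
fl wing yaw rel chamber cw deg 0.6649381363723936 0.042986588295563836
fr wing yaw rel chamber cw deg 6.370534656970467 0.04288057837772657
```

```bash
sed -i 's/^C=np.array.*;YAW/C=np.array([.5266,-.0669]);YAW/' h.py; python3 - <<'E'
from h import *
o=env.get_obs()
for n,x,y in (("fl",-.069,.069),("fr",-.069,-.069),("bl",.069,.069),("br",.069,-.069)): print(n,ch(x,y,.165),tm(ch(x,y,.165)-o["tool_pos"]))
E
```

```text
fl [0.47302595 0.0146587  0.165     ] [ 7.28 -3.54  9.33]
fr [ 0.4450413  -0.12047405  0.165     ] [-6.52 -3.55  9.33]
bl [ 0.6081587  -0.01332595  0.165     ] [ 7.27 10.26  9.32]
br [ 0.58017405 -0.1484587   0.165     ] [-6.53 10.25  9.32]
```

```bash
python3 -m inch '[{"hand":2.8,"offset":[3,-1.5,2],"roll":0},{"hand":2.8,"offset":[6,-3,5],"roll":0},{"hand":2.8,"offset":[7.3,-3.5,8],"roll":0},{"hand":2.8,"offset":[7.3,-3.5,9.3],"roll":0},{"hand":2.8,"offset":[7.3,-3.5,9.3],"roll":0},{"hand":2.8,"offset":[7.3,-3.5,9.3],"roll":0}]'
python3 - <<'E'
from h import *
snap("side","s25",(180,120,330,290),4.5);snap("scene","sc25",(200,120,320,240),6)
E
```

```text
clock: 31.3
tool_pos: [0.4739, 0.0146, 0.166]
tcp_rot: [0.775, 0.632, 0.0, 0.0]
wrist_force: [-0.1, -0.0, -0.3]
finger_gap: 0.0283
```

View pics/s25.png

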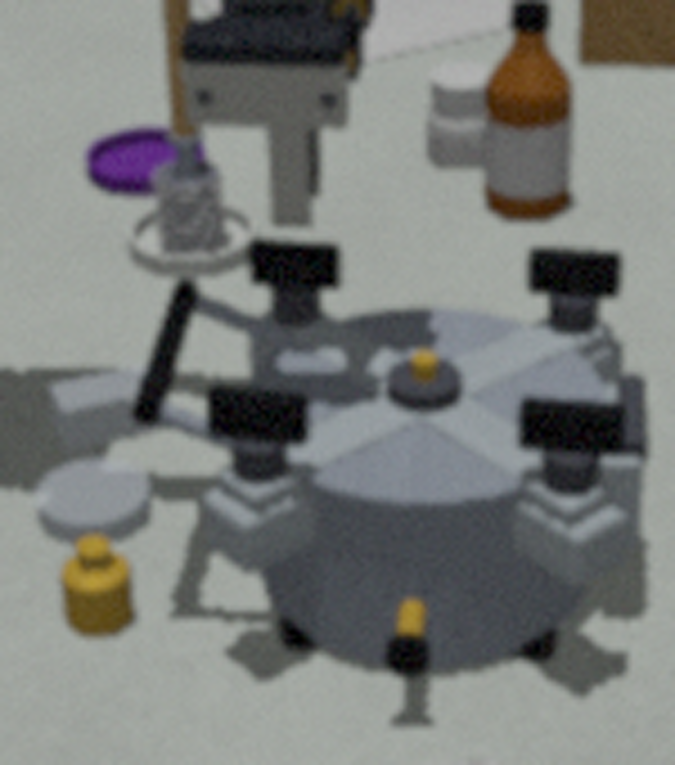

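View pics/sc25.png

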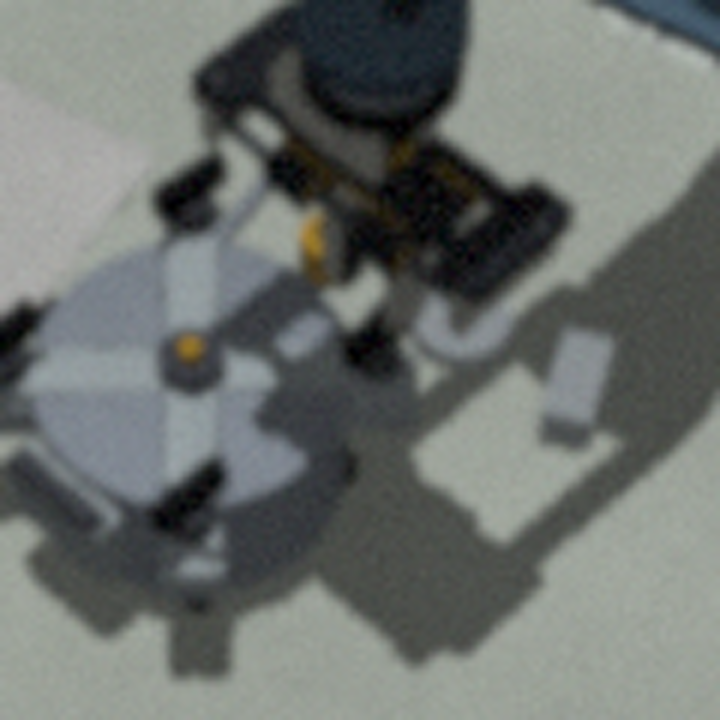

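```bash
python3 -m inch '[{"hand":2.8,"offset":[0,0,1.5],"roll":0},{"hand":2.8,"offset":[0,0,3],"roll":0},{"hand":2.8,"offset":[0,0,3.9],"roll":0},{"hand":2.8,"offset":[0,0,3.9],"roll":0}]'
python3 -m inch '[{"hand":2,"offset":[0,0,0],"roll":0},{"hand":1.5,"offset":[0,0,0],"roll":0},{"hand":0.9,"offset":[0,0,0],"roll":0},{"hand":0.9,"offset":[0,0,0],"roll":0},{"hand":0.9,"offset":[0,0,0],"roll":0}]' 10
python3 - <<'E'
from h import *
print(tm(env.get_obs()["wrist_force"]/100),env.get_obs()["moment"])
E
```

```text
clock: 31.8
tool_pos: [0.4732, 0.0145, 0.1262]
tcp_rot: [0.775, 0.632, -0.0, -0.0]
wrist_force: [0.2, -0.3, -0.2]
finger_gap: 0.0279
clock: 32.3
tool_pos: [0.4743, 0.0152, 0.1274]
tcp_rot: [0.775, 0.632, 0.001, 0.0]
wrist_force: [1.2, 4.0, 4.3]
finger_gap: 0.0113
[ 4.2   0.38 -4.34] [ 0.79782549 -0.27739769 -0.06171642]
```

```bash
python3 -m inch '[{"hand":0.9,"offset":[0,0,0],"roll":0},{"hand":0.9,"offset":[0,0,0],"roll":7},{"hand":0.9,"offset":[0,0,0],"roll":14},{"hand":0.9,"offset":[0,0,0],"roll":21},{"hand":0.9,"offset":[0,0,0],"roll":28},{"hand":0.9,"offset":[0,0,0],"roll":35},{"hand":0.9,"offset":[0,0,0],"roll":42},{"hand":0.9,"offset":[0,0,0],"roll":46},{"hand":0.9,"offset":[0,0,0],"roll":46},{"hand":0.9,"offset":[0,0,0],"roll":46}]' 20
python3 - <<'E'
from h import *
o=env.get_obs();R=Rot.from_quat(o["tcp_rot"]).as_matrix();print("yaw x",np.degrees(np.arctan2(R[1,0],R[0,0])))
print(tm(o["wrist_force"]/100),o["moment"])
E
```

```text
clock: 33.3
tool_pos: [0.4731, 0.0139, 0.1274]
tcp_rot: [0.96, 0.279, -0.001, 0.001]
wrist_force: [-3.3, -0.7, 8.3]
finger_gap: 0.0107
yaw x 32.41372163038865
[-3.17 -1.21 -8.28] [-0.15885643  0.45837819 -0.07612482]
```

```bash
python3 -m inch '[{"hand":1.5,"offset":[0,0,0],"roll":46},{"hand":2.8,"offset":[0,0,0],"roll":0},{"hand":2.8,"offset":[0,0,-3],"roll":0},{"hand":2.8,"offset":[0,0,-5],"roll":0},{"hand":2.8,"offset":[0,0,-5],"roll":0}]' ; python3 - <<'E'
from h import *
o=env.get_obs();print(o["tool_pos"])
R=Rot.from_quat(o["tcp_rot"]).as_matrix();print("yaw x",np.degrees(np.arctan2(R[1,0],R[0,0])))
print(tm(ch(.069,-.069,.175)-o["tool_pos"]))
snap("wrist","w26");snap("side","s26",(180,120,330,290),4.5)
E
```

```text
clock: 33.8
tool_pos: [0.475, 0.0138, 0.1789]
tcp_rot: [0.96, 0.279, 0.002, 0.002]
wrist_force: [0.6, 0.8, 0.1]
finger_gap: 0.0276
[0.4750411  0.01384086 0.17888703]
yaw x 32.4023477506803
[ 0.18 19.33  0.47]
```

View pics/s26.png

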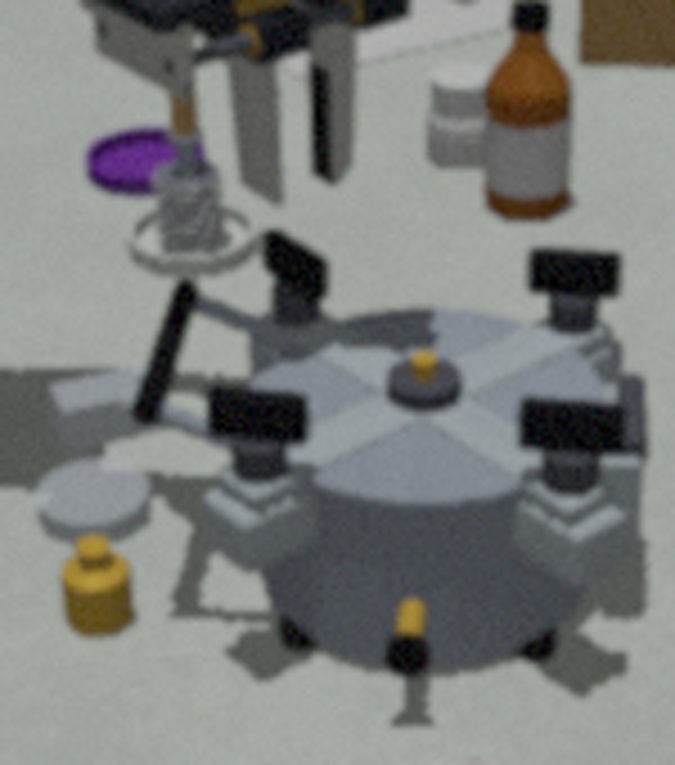

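```bash
python3 -m inch '[{"hand":2.8,"offset":[0,4,0],"roll":-8},{"hand":2.8,"offset":[0,8,0],"roll":-16},{"hand":2.8,"offset":[0,12,0],"roll":-24},{"hand":2.8,"offset":[0,16,0],"roll":-32},{"hand":2.8,"offset":[0.2,19.3,0],"roll":-40},{"hand":2.8,"offset":[0.2,19.3,0],"roll":-46},{"hand":2.8,"offset":[0.2,19.3,0],"roll":-46},{"hand":2.8,"offset":[0.2,19.3,0],"roll":-46}]'
python3 - <<'E'
from h import *
o=env.get_obs();print(o["tool_pos"])
R=Rot.from_quat(o["tcp_rot"]).as_matrix();print("yaw x",np.degrees(np.arctan2(R[1,0],R[0,0])))
print(tm(ch(.069,-.069,.126)-o["tool_pos"]))
snap("wrist","w27");snap("side","s27",(180,120,330,290),4.5)
E
```

```text
clock: 34.7
tool_pos: [0.5776, -0.1467, 0.1751]
tcp_rot: [0.776, 0.631, -0.001, -0.001]
wrist_force: [-0.0, 0.1, -0.4]
finger_gap: 0.0279
[ 0.57757362 -0.1466935   0.17505577]
yaw x 78.22469398637209
[-0.12  0.31  4.9 ]
```

View pics/w27.png

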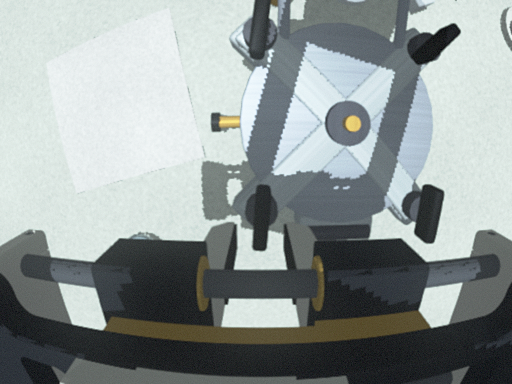

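View pics/s27.png

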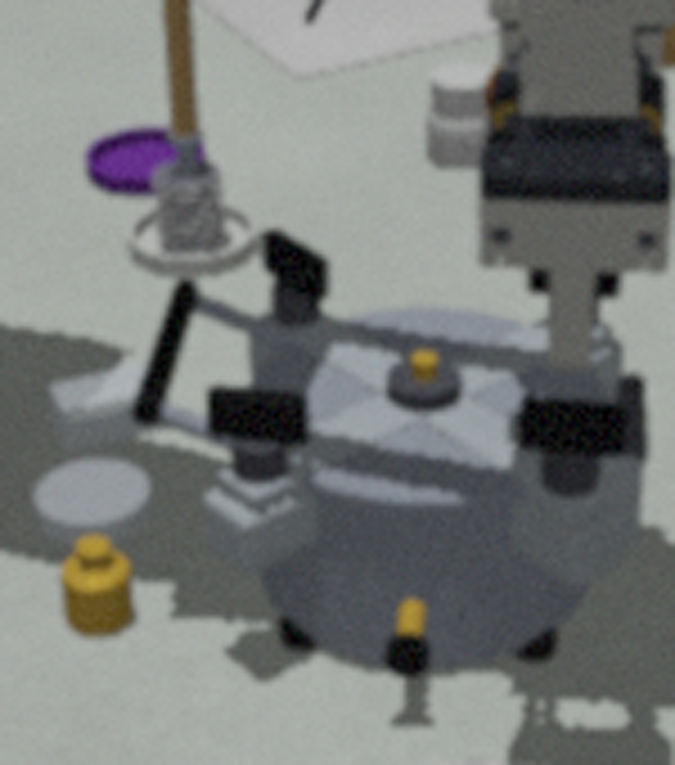

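```bash
cat >> h.py <<'E'
def wang(a,b,z=.14):
    d=plane("wrist",b,z)-plane("wrist",a,z);return round((-(np.degrees(np.arctan2(d[1],d[0]))-np.degrees(YAW)))%180,1),round(np.hypot(*d[:2]),4),(plane("wrist",b,z)+plane("wrist",a,z))/2
E
python3 - <<'E'
from h import *
snap("wrist","w27c",(220,0,480,260),3)
print(wang((455,30),(416,57)),wang((263,186),(260,248)),ch(.069,-.069,.14),ch(-.069,.069,.14))
E
```

```text
(np.float64(52.9), np.float64(0.0498), array([0.47254624, 0.01288348, 0.14      ])) (np.float64(2.5), np.float64(0.0476), array([ 0.58029085, -0.14656057,  0.14      ])) [ 0.58017405 -0.1484587   0.14      ] [0.47302595 0.0146587  0.14      ]
```

View pics/w27c.png

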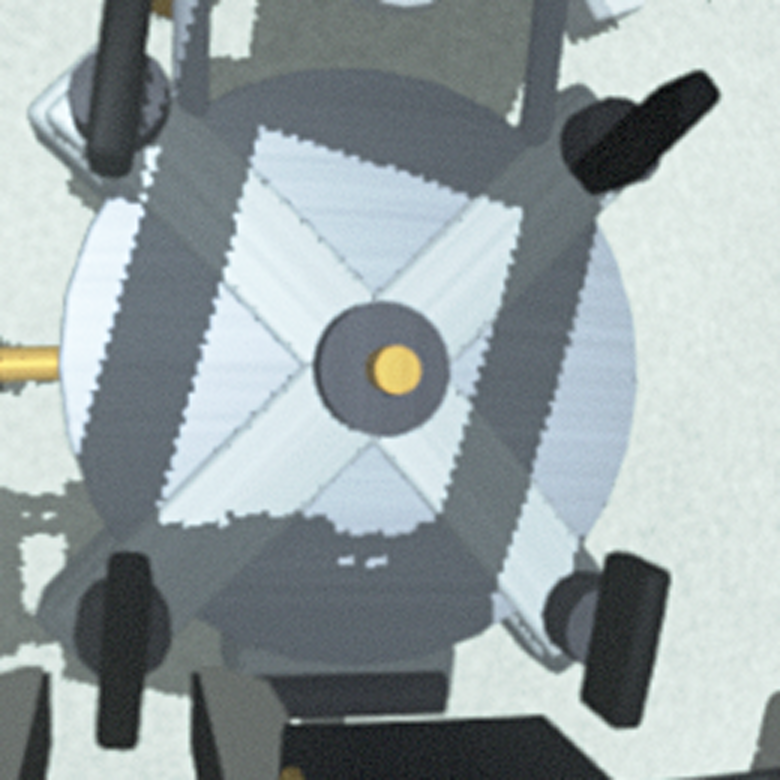

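```bash
python3 -m inch '[{"hand":2.8,"offset":[0,0.3,1.5],"roll":0},{"hand":2.8,"offset":[0,0.3,3],"roll":0},{"hand":2.8,"offset":[0,0.3,4.4],"roll":0},{"hand":2.8,"offset":[0,0.3,4.9],"roll":0},{"hand":2.8,"offset":[0,0.3,4.9],"roll":0},{"hand":1.5,"offset":[0,0.3,4.9],"roll":0},{"hand":0.9,"offset":[0,0.3,4.9],"roll":0},{"hand":0.9,"offset":[0,0.3,4.9],"roll":0},{"hand":0.9,"offset":[0,0.3,4.9],"roll":0},{"hand":0.9,"offset":[0,0.3,4.9],"roll":0}]' 10
python3 - <<'E'
from h import *
print(tm(env.get_obs()["wrist_force"]/100),env.get_obs()["moment"])
E
```

```text
clock: 35.85
tool_pos: [0.5822, -0.1471, 0.1284]
tcp_rot: [0.775, 0.632, 0.001, 0.0]
wrist_force: [1.8, 5.3, 4.3]
finger_gap: 0.0117
[ 5.53  0.67 -4.28] [ 0.95916527 -0.45372348 -0.08408287]
```

```bash
python3 -m inch '[{"hand":0.9,"offset":[0.1,0,0],"roll":0},{"hand":0.9,"offset":[0.1,0,0],"roll":7},{"hand":0.9,"offset":[0.1,0,0],"roll":14},{"hand":0.9,"offset":[0.1,0,0],"roll":21},{"hand":0.9,"offset":[0.1,0,0],"roll":28},{"hand":0.9,"offset":[0.1,0,0],"roll":35},{"hand":0.9,"offset":[0.1,0,0],"roll":42},{"hand":0.9,"offset":[0.1,0,0],"roll":45},{"hand":0.9,"offset":[0.1,0,0],"roll":45},{"hand":0.9,"offset":[0.1,0,0],"roll":45}]' 20
python3 - <<'E'
from h import *
print(tm(env.get_obs()["wrist_force"]/100),env.get_obs()["moment"])
E
python3 -m inch '[{"hand":2,"offset":[0,0,0],"roll":0},{"hand":2.8,"offset":[0,0,0],"roll":0},{"hand":2.8,"offset":[0,0,0],"roll":0},{"hand":2.8,"offset":[0,0,-3],"roll":0},{"hand":2.8,"offset":[0,0,-5],"roll":0},{"hand":2.8,"offset":[0,0,-5],"roll":0}]' ; python3 - <<'E'
from h import *
o=env.get_obs();print(o["tool_pos"])
R=Rot.from_quat(o["tcp_rot"]).as_matrix();print("yaw x",np.degrees(np.arctan2(R[1,0],R[0,0])))
print(tm(ch(-.069,-.069,.175)-o["tool_pos"]))
snap("wrist","w28");snap("side","s28",(180,120,330,290),4.5)
E
```

```text
clock: 36.85
tool_pos: [0.5812, -0.1482, 0.1284]
tcp_rot: [0.958, 0.287, -0.001, 0.001]
wrist_force: [-3.2, -0.7, 5.2]
finger_gap: 0.011
[-3.08 -1.17 -5.23] [-0.16656482  0.41304333 -0.09734135]
clock: 37.45
tool_pos: [0.5835, -0.1476, 0.1805]
tcp_rot: [0.958, 0.287, 0.002, 0.002]
wrist_force: [-0.2, 0.0, -0.4]
finger_gap: 0.0279
[ 0.58350108 -0.14763366  0.1805177 ]
yaw x 33.40143511658842
[-10.07  -9.89   0.47]
```

View pics/w28.png

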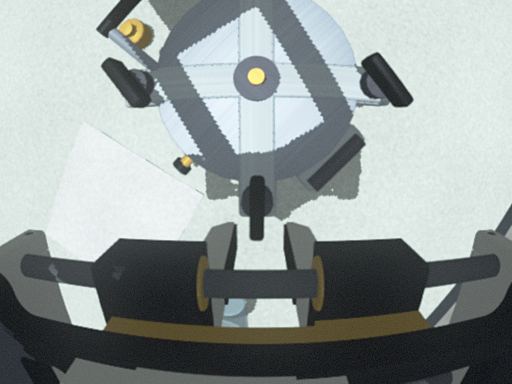

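View pics/s28.png

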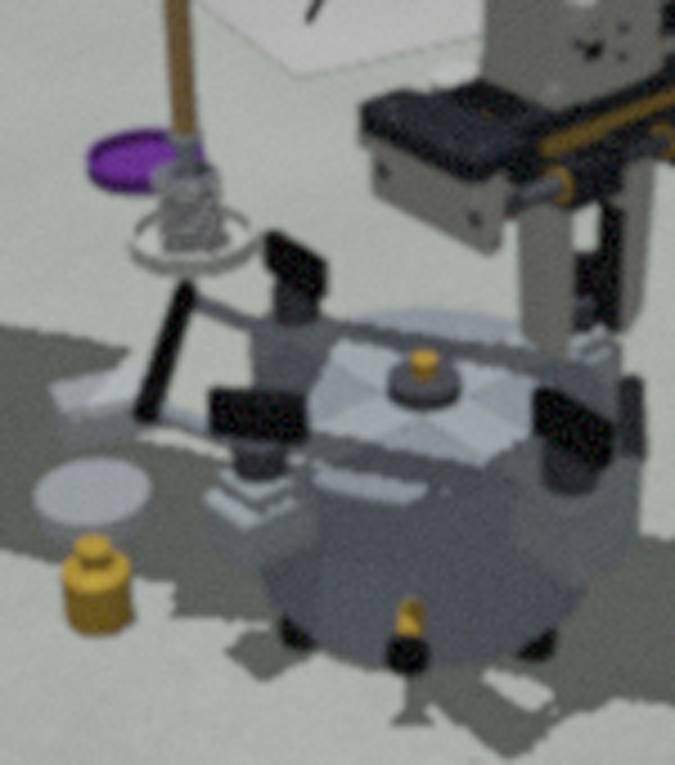

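```bash
python3 - <<'E'
from h import *
o=env.get_obs();print(tm(np.array([.493,-.064,.25])-o["tool_pos"]))
E
```

```text
[ -2.85 -11.8   -7.27]
```

```bash
python3 -m inch '[{"hand":2.8,"offset":[-1,-3,-3],"roll":-8},{"hand":2.8,"offset":[-1.5,-6,-5],"roll":-16},{"hand":2.8,"offset":[-2,-9,-7],"roll":-24},{"hand":2.8,"offset":[-2.8,-11.8,-7.3],"roll":-32},{"hand":2.8,"offset":[-2.8,-11.8,-7.3],"roll":-40},{"hand":2.8,"offset":[-2.8,-11.8,-7.3],"roll":-45},{"hand":2.8,"offset":[-2.8,-11.8,-7.3],"roll":-45},{"hand":2.8,"offset":[-2.8,-11.8,-7.3],"roll":-45}]'
python3 - <<'E'
from h import *
print(env.get_obs()["tool_pos"])
snap("wrist","w29",(170,80,350,230),4)
E
```

```text
clock: 38.35
tool_pos: [0.493, -0.0635, 0.2495]
tcp_rot: [0.776, 0.631, -0.001, -0.001]
wrist_force: [0.1, -0.3, -0.0]
finger_gap: 0.0279
[ 0.49296893 -0.06354245  0.24947412]
```

View pics/w29.png

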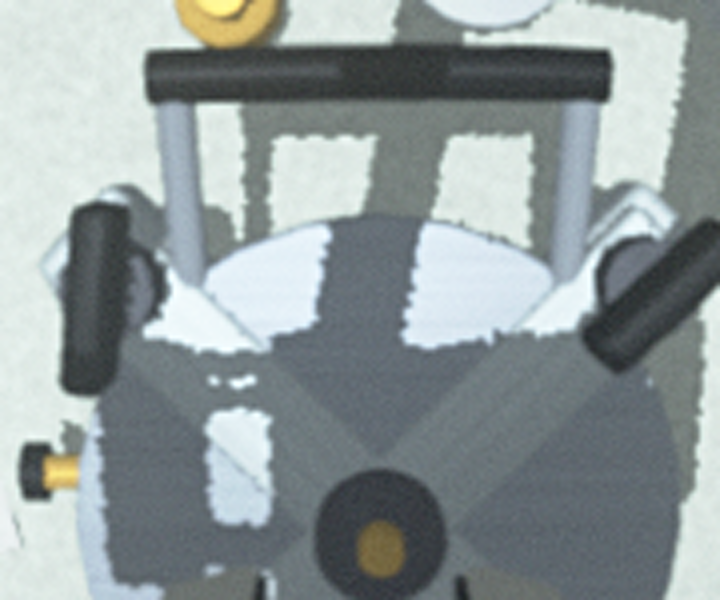

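```bash
python3 - <<'E'
from h import *
o=env.get_obs()
p=plane("wrist",(170+97/4,80+297/4),.142);print(p,ch(-.069,-.069,.142))
print(wang((170+101/4,80+207/4),(170+90/4,80+390/4)))
q=(p+ch(-.069,-.069,.142))/2;print(tm(np.r_[q[:2],.126]-o["tool_pos"]))
E
```

```text
[ 0.44522458 -0.1174547   0.142     ] [ 0.4450413  -0.12047405  0.142     ]
(np.float64(5.7), np.float64(0.044), array([ 0.44581972, -0.11858016,  0.14      ]))
[-6.4  -3.55 12.37]
```

```bash
python3 -m inch '[{"hand":2.8,"offset":[-3,-1.8,2],"roll":3},{"hand":2.8,"offset":[-6.4,-3.5,5],"roll":5},{"hand":2.8,"offset":[-6.4,-3.5,8],"roll":5},{"hand":2.8,"offset":[-6.4,-3.5,8],"roll":5},{"hand":2.8,"offset":[-6.4,-3.5,10.5],"roll":5},{"hand":2.8,"offset":[-6.4,-3.5,12.2],"roll":5},{"hand":2.8,"offset":[-6.4,-3.5,12.2],"roll":5},{"hand":1.5,"offset":[-6.4,-3.5,12.2],"roll":5},{"hand":0.9,"offset":[-6.4,-3.5,12.2],"roll":5},{"hand":0.9,"offset":[-6.4,-3.5,12.2],"roll":5}]' 10
python3 -m inch '[{"hand":0.9,"offset":[0,0,0],"roll":0},{"hand":0.9,"offset":[0,0,0],"roll":0}]'
python3 - <<'E'
from h import *
print(tm(env.get_obs()["wrist_force"]/100),env.get_obs()["moment"])
E
```

```text
clock: 39.4
tool_pos: [0.4472, -0.1201, 0.13]
tcp_rot: [0.802, 0.598, 0.0, 0.001]
wrist_force: [-1.0, -0.8, 2.2]
finger_gap: 0.0108
clock: 39.6
tool_pos: [0.4472, -0.12, 0.13]
tcp_rot: [0.802, 0.598, 0.0, 0.001]
wrist_force: [-1.4, -0.6, 5.8]
finger_gap: 0.0109
[-1.02 -1.13 -5.82] [-0.15264832  0.03712779 -0.05767255]
```

Gripped cleanly. I'll turn it 40° to reach 45°, then release.

```bash
python3 -m inch '[{"hand":0.9,"offset":[0,0,0],"roll":0},{"hand":0.9,"offset":[0,0,0],"roll":7},{"hand":0.9,"offset":[0,0,0],"roll":14},{"hand":0.9,"offset":[0,0,0],"roll":21},{"hand":0.9,"offset":[0,0,0],"roll":28},{"hand":0.9,"offset":[0,0,0],"roll":35},{"hand":0.9,"offset":[0,0,0],"roll":40},{"hand":0.9,"offset":[0,0,0],"roll":40},{"hand":0.9,"offset":[0,0,0],"roll":40}]' 20
python3 -m inch '[{"hand":2,"offset":[0,0,0],"roll":0},{"hand":2.8,"offset":[0,0,0],"roll":0},{"hand":2.8,"offset":[0,0,0],"roll":0},{"hand":2.8,"offset":[0,0,-3],"roll":0},{"hand":2.8,"offset":[0,0,-5],"roll":0},{"hand":2.8,"offset":[0,0,-5],"roll":0}]'
python3 - <<'E'
from h import *
o=env.get_obs();print(tm(ch(.069,.069,.18)+[0,.001,0]-o["tool_pos"]))
R=Rot.from_quat(o["tcp_rot"]).as_matrix();print("yaw x",np.degrees(np.arctan2(R[1,0],R[0,0])))
E
```

```text
clock: 40.5
tool_pos: [0.4462, -0.1214, 0.13]
tcp_rot: [0.958, 0.287, -0.0, 0.002]
wrist_force: [-4.4, -7.3, 7.7]
finger_gap: 0.0107
clock: 41.1
tool_pos: [0.448, -0.1199, 0.181]
tcp_rot: [0.958, 0.287, 0.002, 0.002]
wrist_force: [0.7, -0.1, -0.3]
finger_gap: 0.0281
[19.29 -0.16  0.15]
yaw x 33.41031679184345
```

```bash
python3 -m inch '[{"hand":2.8,"offset":[4,0,0],"roll":-8},{"hand":2.8,"offset":[8,0,0],"roll":-16},{"hand":2.8,"offset":[12,0,0],"roll":-24},{"hand":2.8,"offset":[16,-0.2,0],"roll":-32},{"hand":2.8,"offset":[19.3,-0.2,0],"roll":-40},{"hand":2.8,"offset":[19.3,-0.2,0],"roll":-45},{"hand":2.8,"offset":[19.3,-0.2,0],"roll":-45},{"hand":2.8,"offset":[19.3,-0.2,0],"roll":-45}]'
python3 - <<'E'
from h import *
o=env.get_obs();print(o["tool_pos"],tm(ch(.069,.069,.129)+[0,.001,0]-o["tool_pos"]))
snap("wrist","w30",(60,0,320,260),3)
E
```

```text
clock: 41.9
tool_pos: [0.6055, -0.0112, 0.1773]
tcp_rot: [0.776, 0.631, -0.001, -0.001]
wrist_force: [-0.4, -0.3, -0.3]
finger_gap: 0.028
[ 0.60547585 -0.01122142  0.17733744] [-0.05  0.3   4.83]
```

View pics/w30.png

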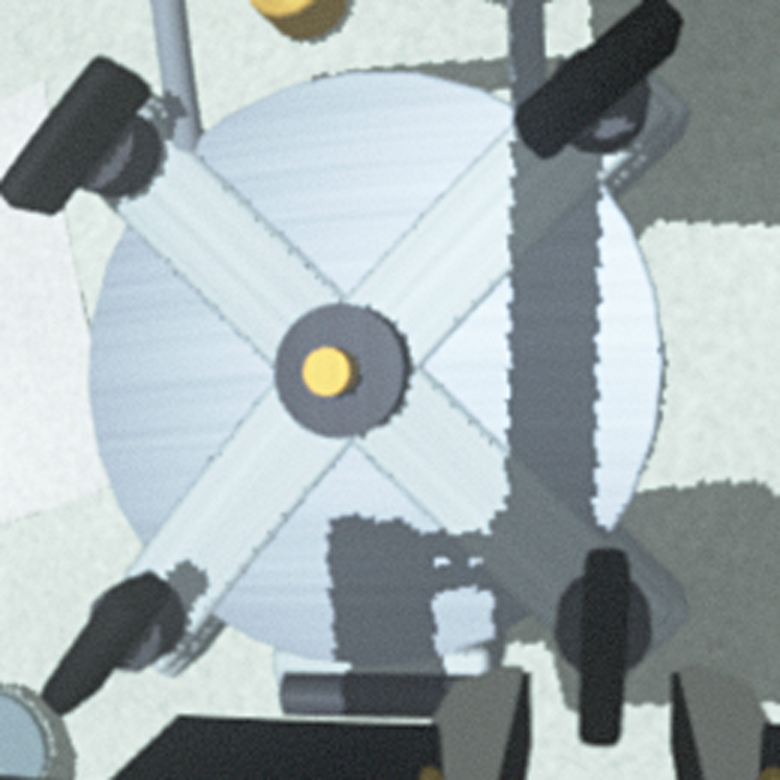

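```bash
python3 -m inch '[{"hand":2.8,"offset":[0,0.3,2],"roll":0},{"hand":2.8,"offset":[0,0.3,4],"roll":0},{"hand":2.8,"offset":[0,0.3,4.8],"roll":0},{"hand":2.8,"offset":[0,0.3,4.8],"roll":0},{"hand":1.5,"offset":[0,0.3,4.8],"roll":0},{"hand":0.9,"offset":[0,0.3,4.8],"roll":0},{"hand":0.9,"offset":[0,0.3,4.8],"roll":0},{"hand":0.9,"offset":[0,0.3,4.8],"roll":0},{"hand":0.9,"offset":[0,0.3,4.8],"roll":0}]' 10
python3 -m inch '[{"hand":0.9,"offset":[0,0,0],"roll":0},{"hand":0.9,"offset":[0,0,0],"roll":7},{"hand":0.9,"offset":[0,0,0],"roll":14},{"hand":0.9,"offset":[0,0,0],"roll":21},{"hand":0.9,"offset":[0,0,0],"roll":28},{"hand":0.9,"offset":[0,0,0],"roll":35},{"hand":0.9,"offset":[0,0,0],"roll":42},{"hand":0.9,"offset":[0,0,0],"roll":45},{"hand":0.9,"offset":[0,0,0],"roll":45},{"hand":0.9,"offset":[0,0,0],"roll":45}]' 20
python3 -m inch '[{"hand":2,"offset":[0,0,0],"roll":0},{"hand":2.8,"offset":[0,0,0],"roll":0},{"hand":2.8,"offset":[0,0,0],"roll":0},{"hand":2.8,"offset":[0,0,-3],"roll":0},{"hand":2.8,"offset":[0,0,-5],"roll":0},{"hand":2.8,"offset":[0,0,-5],"roll":0}]'
python3 - <<'E'
from h import *
o=env.get_obs();print(o["tool_pos"])
snap("side","s31",(180,120,330,290),4.5);snap("wrist","w31")
for n,x,y in (("fl",-.069,.069),("br",.069,-.069)): print(n,tm(ch(x,y,.18)+[0,.001,0]-o["tool_pos"]))
E
```

```text
clock: 42.85
tool_pos: [0.61, -0.0118, 0.1318]
tcp_rot: [0.775, 0.632, 0.001, 0.001]
wrist_force: [-0.3, 1.9, 5.9]
finger_gap: 0.0113
clock: 43.85
tool_pos: [0.6088, -0.0135, 0.1318]
tcp_rot: [0.958, 0.287, -0.001, 0.001]
wrist_force: [-3.7, -3.0, 8.3]
finger_gap: 0.0107
clock: 44.45
tool_pos: [0.6112, -0.0122, 0.1835]
tcp_rot: [0.958, 0.287, 0.002, 0.001]
wrist_force: [0.5, -0.4, -0.1]
finger_gap: 0.028
[ 0.6111603  -0.012215    0.18350121]
fl [-10.    -9.93   0.35]
br [-10.03   9.58   0.35]
```

View pics/s31.png

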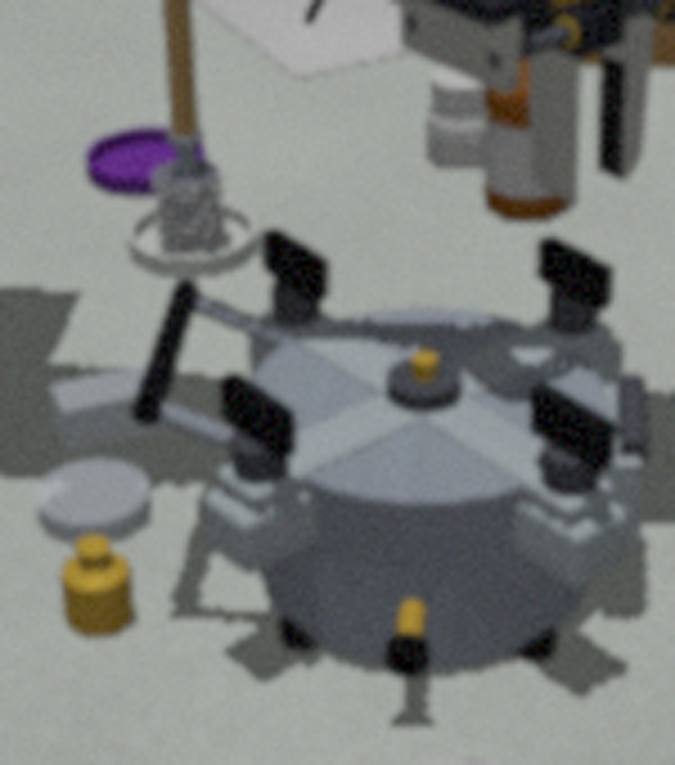

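View pics/w31.png

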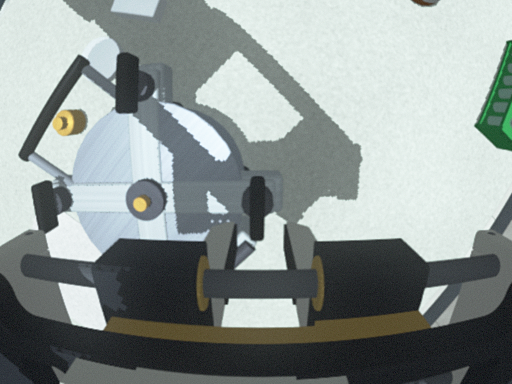

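```bash
python3 -m inch '[{"hand":2.8,"offset":[0,0,0],"roll":0},{"hand":2.8,"offset":[0,0,2.5],"roll":0},{"hand":2.8,"offset":[0,0,4.5],"roll":0},{"hand":2.8,"offset":[0,0,5],"roll":0},{"hand":2.8,"offset":[0,0,5],"roll":0},{"hand":1.5,"offset":[0,0,5],"roll":0},{"hand":0.9,"offset":[0,0,5],"roll":0},{"hand":0.9,"offset":[0,0,5],"roll":0},{"hand":0.9,"offset":[0,0,5],"roll":0},{"hand":0.9,"offset":[0,0,5],"roll":0}]' 20
python3 -m inch '[{"hand":0.9,"offset":[0,0,0],"roll":7},{"hand":0.9,"offset":[0,0,0],"roll":14},{"hand":0.9,"offset":[0,0,0],"roll":21},{"hand":0.9,"offset":[0,0,0],"roll":28},{"hand":0.9,"offset":[0,0,0],"roll":35},{"hand":0.9,"offset":[0,0,0],"roll":42},{"hand":0.9,"offset":[0,0,0],"roll":47},{"hand":0.9,"offset":[0,0,0],"roll":47},{"hand":0.9,"offset":[0,0,0],"roll":47}]' 25
python3 - <<'E'
from h import *
o=env.get_obs();R=Rot.from_quat(o["tcp_rot"]).as_matrix();print("yaw x",np.degrees(np.arctan2(R[1,0],R[0,0])),o["moment"])
E
```

```text
clock: 45.55
tool_pos: [0.6085, -0.0131, 0.1316]
tcp_rot: [0.958, 0.287, -0.001, 0.001]
wrist_force: [-4.3, -3.1, 3.0]
finger_gap: 0.0108
clock: 46.45
tool_pos: [0.6067, -0.0134, 0.1316]
tcp_rot: [0.993, -0.118, -0.002, 0.002]
wrist_force: [-9.3, -5.0, 5.9]
finger_gap: 0.0108
yaw x -13.559019451949737 [-0.88283563  1.6430277   0.43245883]
```

```bash
python3 -m inch '[{"hand":2,"offset":[0,0,0],"roll":0},{"hand":2.8,"offset":[0,0,0],"roll":0},{"hand":2.8,"offset":[0,0,0],"roll":0},{"hand":2.8,"offset":[0,0,-3],"roll":0},{"hand":2.8,"offset":[0,0,-5],"roll":0},{"hand":2.8,"offset":[0,0,-5],"roll":0}]'
python3 - <<'E'
from h import *
o=env.get_obs();print(o["tool_pos"])
for n,x,y in (("fr",-.069,-.069),): print(n,tm(ch(x,y,.18)+[0.001,.000,0]-o["tool_pos"]))
E
```

```text
clock: 47.05
tool_pos: [0.6116, -0.0122, 0.1841]
tcp_rot: [0.993, -0.118, 0.003, 0.0]
wrist_force: [0.5, 0.2, 1.2]
finger_gap: 0.0282
[ 0.61161776 -0.01222279  0.184109  ]
fr [-13.55  14.41   0.31]
```

```bash
python3 -m inch '[{"hand":2.8,"offset":[-2.5,2.5,0],"roll":-8},{"hand":2.8,"offset":[-5,5.2,0],"roll":-16},{"hand":2.8,"offset":[-7.5,8,0],"roll":-24},{"hand":2.8,"offset":[-10,10.7,0],"roll":-32},{"hand":2.8,"offset":[-12,13,0],"roll":-40},{"hand":2.8,"offset":[-13.3,14.3,0],"roll":-47},{"hand":2.8,"offset":[-13.3,14.3,0],"roll":-47},{"hand":2.8,"offset":[-13.3,14.3,0],"roll":-47}]'
python3 - <<'E'
from h import *
o=env.get_obs();print(o["tool_pos"],tm(np.array([.4462,-.1205,.130])-o["tool_pos"]))
R=Rot.from_quat(o["tcp_rot"]).as_matrix();print("yaw x",np.degrees(np.arctan2(R[1,0],R[0,0])))
E
```

```text
clock: 47.85
tool_pos: [0.4465, -0.1197, 0.1803]
tcp_rot: [0.958, 0.285, 0.0, -0.0]
wrist_force: [0.9, -0.2, 0.5]
finger_gap: 0.0281
[ 0.44649271 -0.11969474  0.18030473] [-0.07  0.05  5.03]
yaw x 33.17400701059
```

```bash
python3 -m inch '[{"hand":2.8,"offset":[0,0,0],"roll":0},{"hand":2.8,"offset":[0,0,2.5],"roll":0},{"hand":2.8,"offset":[0,0,4.5],"roll":0},{"hand":2.8,"offset":[0,0,5],"roll":0},{"hand":2.8,"offset":[0,0,5],"roll":0},{"hand":1.5,"offset":[0,0,5],"roll":0},{"hand":0.9,"offset":[0,0,5],"roll":0},{"hand":0.9,"offset":[0,0,5],"roll":0},{"hand":0.9,"offset":[0,0,5],"roll":0},{"hand":0.9,"offset":[0,0,5],"roll":0}]' 20
python3 -m inch '[{"hand":0.9,"offset":[0,0,0],"roll":7},{"hand":0.9,"offset":[0,0,0],"roll":14},{"hand":0.9,"offset":[0,0,0],"roll":21},{"hand":0.9,"offset":[0,0,0],"roll":28},{"hand":0.9,"offset":[0,0,0],"roll":35},{"hand":0.9,"offset":[0,0,0],"roll":42},{"hand":0.9,"offset":[0,0,0],"roll":47},{"hand":0.9,"offset":[0,0,0],"roll":47},{"hand":0.9,"offset":[0,0,0],"roll":47}]' 25
python3 -m inch '[{"hand":2,"offset":[0,0,0],"roll":0},{"hand":2.8,"offset":[0,0,0],"roll":0},{"hand":2.8,"offset":[0,0,0],"roll":0},{"hand":2.8,"offset":[0,0,-3],"roll":0},{"hand":2.8,"offset":[0,0,-5],"roll":0},{"hand":2.8,"offset":[0,0,-5],"roll":0},{"hand":2.8,"offset":[0,0,-5],"roll":0}]'
python3 - <<'E'
from h import *
o=env.get_obs();print(o["tool_pos"])
for n,x,y in (("fl",-.069,.069),): print(n,tm(ch(x,y,.18)-o["tool_pos"]))
snap("side","s32",(180,120,330,290),4.5)
E
```

```text
clock: 48.85
tool_pos: [0.4458, -0.1209, 0.1316]
tcp_rot: [0.958, 0.287, -0.001, 0.001]
wrist_force: [-4.8, -3.5, 3.3]
finger_gap: 0.0107
clock: 49.75
tool_pos: [0.4444, -0.1211, 0.1315]
tcp_rot: [0.993, -0.118, -0.002, 0.002]
wrist_force: [-9.1, -5.5, 6.2]
finger_gap: 0.0109
clock: 50.45
tool_pos: [0.4465, -0.1196, 0.1805]
tcp_rot: [0.993, -0.118, 0.0, 0.0]
wrist_force: [-0.5, -0.8, -1.0]
finger_gap: 0.0281
[ 0.4465331  -0.11964118  0.18053626]
fl [ -0.58 -13.68   0.05]
```

View pics/s32.png

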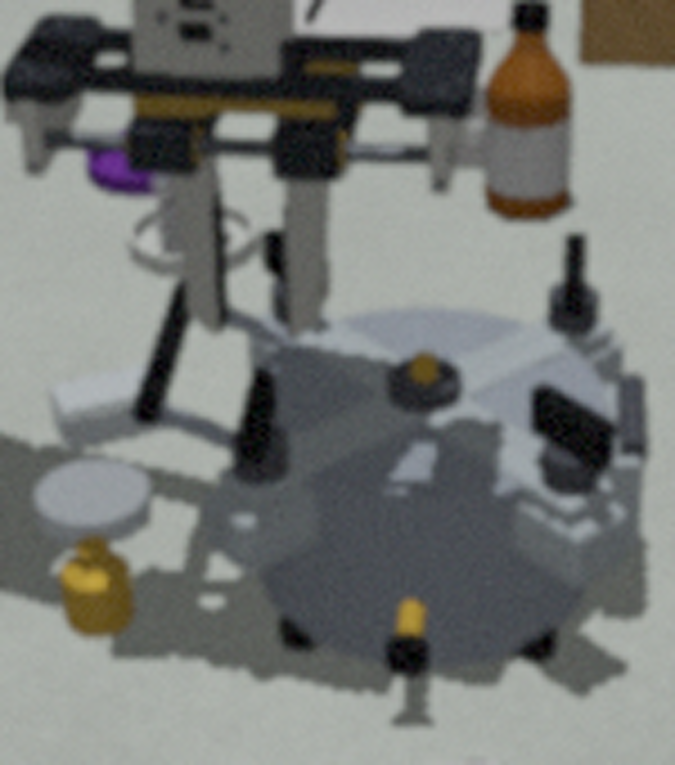

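```bash
python3 -m inch '[{"hand":2.8,"offset":[-0.1,-3.5,0],"roll":-8},{"hand":2.8,"offset":[-0.2,-7,0],"roll":-16},{"hand":2.8,"offset":[-0.4,-10.5,0],"roll":-24},{"hand":2.8,"offset":[-0.5,-13.6,0],"roll":-32},{"hand":2.8,"offset":[-0.5,-13.6,0],"roll":-40},{"hand":2.8,"offset":[-0.5,-13.6,0],"roll":-46},{"hand":2.8,"offset":[-0.5,-13.6,0],"roll":-46},{"hand":2.8,"offset":[-0.5,-13.6,0],"roll":-46}]'
python3 - <<'E'
from h import *
o=env.get_obs();print(o["tool_pos"],tm(np.array([.4731,.0139,.130])-o["tool_pos"]))
R=Rot.from_quat(o["tcp_rot"]).as_matrix();print("yaw x",np.degrees(np.arctan2(R[1,0],R[0,0])))
E
```

```text
clock: 51.3
tool_pos: [0.4729, 0.0137, 0.1797]
tcp_rot: [0.961, 0.278, -0.001, -0.0]
wrist_force: [-0.5, -0.1, 0.3]
finger_gap: 0.0278
[0.47292865 0.0137358  0.17967489] [0.03 0.   4.97]
yaw x 32.222869239125174
```

```bash
python3 -m inch '[{"hand":2.8,"offset":[0,0,0],"roll":0},{"hand":2.8,"offset":[0,0,2.5],"roll":0},{"hand":2.8,"offset":[0,0,4.5],"roll":0},{"hand":2.8,"offset":[0,0,5],"roll":0},{"hand":2.8,"offset":[0,0,5],"roll":0},{"hand":1.5,"offset":[0,0,5],"roll":0},{"hand":0.9,"offset":[0,0,5],"roll":0},{"hand":0.9,"offset":[0,0,5],"roll":0},{"hand":0.9,"offset":[0,0,5],"roll":0},{"hand":0.9,"offset":[0,0,5],"roll":0}]' 20
python3 -m inch '[{"hand":0.9,"offset":[0,0,0],"roll":7},{"hand":0.9,"offset":[0,0,0],"roll":14},{"hand":0.9,"offset":[0,0,0],"roll":21},{"hand":0.9,"offset":[0,0,0],"roll":28},{"hand":0.9,"offset":[0,0,0],"roll":35},{"hand":0.9,"offset":[0,0,0],"roll":42},{"hand":0.9,"offset":[0,0,0],"roll":46},{"hand":0.9,"offset":[0,0,0],"roll":46},{"hand":0.9,"offset":[0,0,0],"roll":46}]' 25
python3 -m inch '[{"hand":2,"offset":[0,0,0],"roll":0},{"hand":2.8,"offset":[0,0,0],"roll":0},{"hand":2.8,"offset":[0,0,0],"roll":0},{"hand":2.8,"offset":[0,0,-3],"roll":0},{"hand":2.8,"offset":[0,0,-5],"roll":0},{"hand":2.8,"offset":[0,0,-5],"roll":0},{"hand":2.8,"offset":[0,0,-5],"roll":0}]'
python3 - <<'E'
from h import *
o=env.get_obs();print(o["tool_pos"])
print(tm(np.array([.5812,-.1475,.18])-o["tool_pos"]))
E
```

```text
clock: 52.3
tool_pos: [0.4736, 0.0131, 0.1315]
tcp_rot: [0.96, 0.279, 0.0, 0.001]
wrist_force: [-3.3, -2.5, 6.1]
finger_gap: 0.0108
clock: 53.2
tool_pos: [0.4712, 0.0127, 0.1315]
tcp_rot: [0.993, -0.118, -0.002, 0.001]
wrist_force: [-10.9, -5.1, 12.0]
finger_gap: 0.0108
clock: 53.9
tool_pos: [0.4737, 0.0137, 0.1804]
tcp_rot: [0.993, -0.118, 0.0, -0.0]
wrist_force: [-0.3, 0.5, -0.2]
finger_gap: 0.0279
[0.47367704 0.01374361 0.18041724]
[14.24 13.14  0.05]
```

```bash
python3 -m inch '[{"hand":2.8,"offset":[2.6,2.4,0],"roll":-8},{"hand":2.8,"offset":[5.2,4.8,0],"roll":-16},{"hand":2.8,"offset":[7.8,7.2,0],"roll":-24},{"hand":2.8,"offset":[10.4,9.6,0],"roll":-32},{"hand":2.8,"offset":[13,12,0],"roll":-40},{"hand":2.8,"offset":[14.2,13.1,0],"roll":-47},{"hand":2.8,"offset":[14.2,13.1,0],"roll":-47},{"hand":2.8,"offset":[14.2,13.1,0],"roll":-47}]'
python3 - <<'E'
from h import *
o=env.get_obs();print(o["tool_pos"],tm(np.array([.5812,-.1475,.130])-o["tool_pos"]))
R=Rot.from_quat(o["tcp_rot"]).as_matrix();print("yaw x",np.degrees(np.arctan2(R[1,0],R[0,0])))
E
```

```text
clock: 54.7
tool_pos: [0.5796, -0.1464, 0.1789]
tcp_rot: [0.958, 0.285, -0.001, -0.001]
wrist_force: [0.7, -0.6, -0.0]
finger_gap: 0.0282
[ 0.57963194 -0.14640273  0.17891947] [0.08 0.19 4.89]
yaw x 33.17278681695187
```

```bash
python3 -m inch '[{"hand":2.8,"offset":[0,0,0],"roll":0},{"hand":2.8,"offset":[0,0,2.5],"roll":0},{"hand":2.8,"offset":[0,0,4.5],"roll":0},{"hand":2.8,"offset":[0,0,5],"roll":0},{"hand":2.8,"offset":[0,0,5],"roll":0},{"hand":1.5,"offset":[0,0,5],"roll":0},{"hand":0.9,"offset":[0,0,5],"roll":0},{"hand":0.9,"offset":[0,0,5],"roll":0},{"hand":0.9,"offset":[0,0,5],"roll":0},{"hand":0.9,"offset":[0,0,5],"roll":0}]' 20
python3 -m inch '[{"hand":0.9,"offset":[0,0,0],"roll":7},{"hand":0.9,"offset":[0,0,0],"roll":14},{"hand":0.9,"offset":[0,0,0],"roll":21},{"hand":0.9,"offset":[0,0,0],"roll":28},{"hand":0.9,"offset":[0,0,0],"roll":35},{"hand":0.9,"offset":[0,0,0],"roll":42},{"hand":0.9,"offset":[0,0,0],"roll":47},{"hand":0.9,"offset":[0,0,0],"roll":47},{"hand":0.9,"offset":[0,0,0],"roll":47}]' 25
python3 -m inch '[{"hand":2,"offset":[0,0,0],"roll":0},{"hand":2.8,"offset":[0,0,0],"roll":0},{"hand":2.8,"offset":[0,0,0],"roll":0},{"hand":2.8,"offset":[0,0,-3],"roll":0},{"hand":2.8,"offset":[0,0,-7],"roll":0},{"hand":2.8,"offset":[-5,0,-11],"roll":0},{"hand":2.8,"offset":[-9,-2,-14],"roll":-8},{"hand":2.8,"offset":[-10,-5,-14],"roll":-16},{"hand":2.8,"offset":[-10,-5,-14],"roll":-16},{"hand":2.8,"offset":[-10,-5,-14],"roll":-16}]'
python3 - <<'E'
from h import *
o=env.get_obs();print(o["tool_pos"])
snap("side","s33",(150,70,350,290),3.4);snap("wrist","w33");snap("scene","sc33",(130,90,380,290),3)
E
```

```text
clock: 55.7
tool_pos: [0.5808, -0.1476, 0.1318]
tcp_rot: [0.958, 0.287, 0.0, 0.001]
wrist_force: [-3.0, -0.2, 6.2]
finger_gap: 0.011
clock: 56.6
tool_pos: [0.5797, -0.1478, 0.1318]
tcp_rot: [0.993, -0.118, -0.001, 0.001]
wrist_force: [-5.0, -1.9, 7.9]
finger_gap: 0.0109
clock: 57.6
tool_pos: [0.4955, -0.0745, 0.2712]
tcp_rot: [1.0, 0.021, 0.001, 0.0]
wrist_force: [0.1, 0.3, 0.2]
finger_gap: 0.0283
[ 0.49547796 -0.07450728  0.27115982]
```

View pics/s33.png

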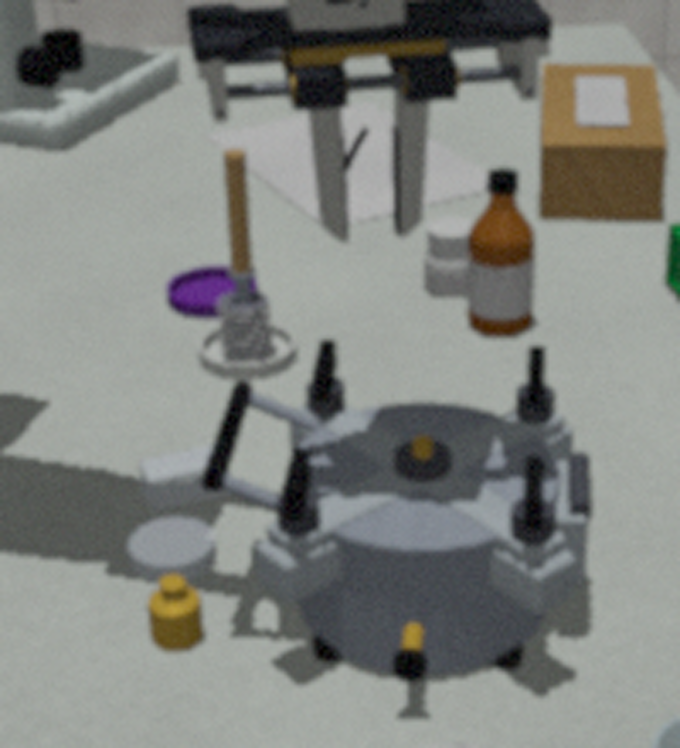

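View pics/w33.png

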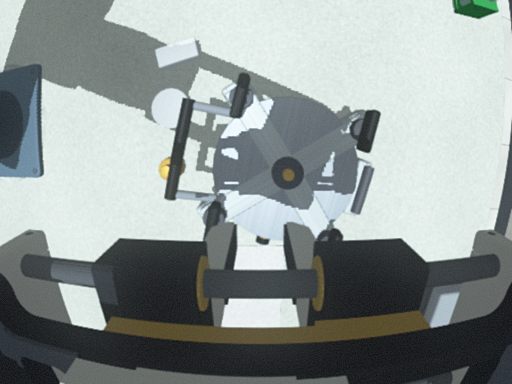

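View pics/sc33.png

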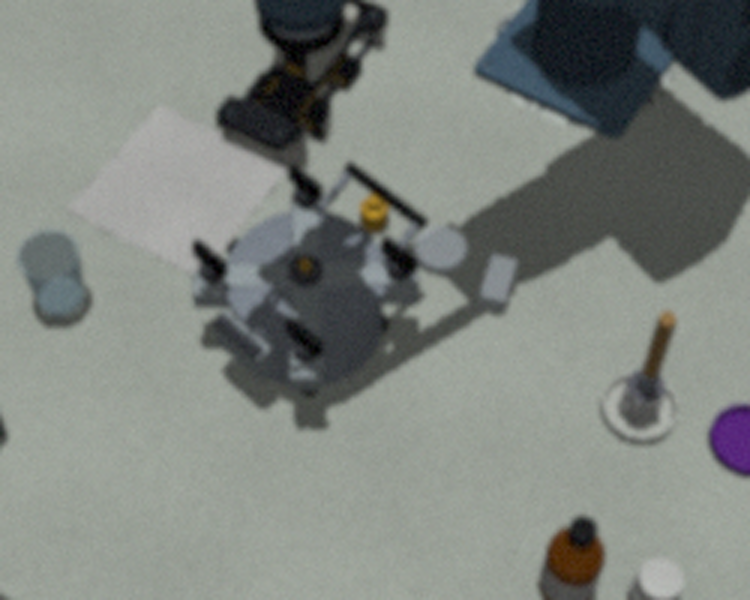

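All four wings now lie across, parallel to the handle bar. The lid is flat, the brush is upright in the white dish, and the arm is clear. I'm handing the job in.

```bash
python3 - <<'E'
from cell import env
print(env.finish_job(),env.get_obs()["clock"])
E
```

```text
the job is handed in; nothing more can be done
the job is handed in; nothing more can be done
```

I carried out every step in the order you set and handed the job in at about 58 s of the 210 s. The hand-in gives no verdict, so what follows rests on my own checks.

- **Scrubbing:** The brush went to the bottom of the empty chamber, was drawn up to about 65 mm above the floor, and went to the bottom again. It slipped about 1 cm in the grip at the first floor contact, which peaked at about 28 N. I allowed for that when putting it back. It now stands upright near the centre of the white dish.
- **Canister:** Only one was on the sheet. It stands upright in the chamber, about 20 mm in front of centre. I last saw it before the lid closed.
- **Lid:** I swung it shut by its handle and then pressed the bar down. The press read 40 N through the fingertips with the bar's top at 0.1315 m, which fits a shut lid.
- **Knobs:** I turned front left and back right to 45°, then front right and back left. For full tightness I did back left and front right, then front left and back right, with the tool ending at about 90–92° on each. The last pictures show all four wings across. The back right one is partly hidden from the wrist camera and was judged from the other two cameras.
- **One slip:** A mistyped row rolled the tool about 8° while I was letting go of front left after its first half-turn. One picture then read that knob as 53° and a second, clearer one as about 45°. Both are inside the half-way range.

The other things on the bench look unmoved in the last pictures.

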